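# Change the tube carriers on a blood-count sampler

### The arm

A 7-joint arm with a two-finger parallel gripper is mounted at the origin on a cart in front of the work surface, level with it; the furniture and walls round the work are solid. World frame = base frame: x ahead of the robot, y to its left, z up, the work surface at z = 0. Lengths are in m, angles in rad, forces in N, time in s.
With the tool pointing down it reaches from about 0.425 to 0.925 m from the base axis. Payload 6.8 kg.
Tool frame: the origin (TCP) lies at the very end of the fingers, on their centre line; the grasp point (between the pads) lies 19 mm behind it; z points along the fingers, y is the direction in which the jaws open and shut (so a half turn about z gives the same grasp; the last joint's range is limited). The gripper opens to 85 mm and grips with 20 to 120 N. Pads are 22 mm wide; open, the fingers measure 114 mm over their backs; the gripper's body (76 mm by 85 mm) begins 54 mm behind the grasp point. The pads swing forward as they close: fully open they stand 13 mm farther back than shut.
Start: joints at [-1.372, 0.477, 0.022, 1.555, -0.011, 1.109, -0.083], TCP at [0.204, 0.643, 0.231] pointing down, gripper open.
Joint ranges: [-2.96, 2.96], [-0.34, 2.1], [-1.41, 1.46], [0.24, 2.44], [-1.37, 4.51], [0.17, 1.92], [-2.96, 2.96]. Speed limits (rad/s): [2.39, 2.39, 3.14, 3.14, 3.14, 3.14, 3.14].

### API

Orientations are given as a unit quaternion [w, x, y, z].
In Python, from cell import manip gives the robot as it stands.
- The arm moves only by the tool play_rows, never from a script. Its argument "steps" is text: rows parted by semicolons, each of 5 numbers parted by spaces: the closure, from -1 (fully open) to 1 (shut), so that 0 is half open, then the shift along the tool's x, y, z in m, then the turn about the tool's z in degrees. In form: grip dx dy dz twist; .... A call has 1 to 8 rows; each row is the pose to reach, as a shift and turn from the pose commanded when the call began, along the tool's axes at that moment; what a row does not reach only later rows make up. A row lasts 1/12 s, in which the tool goes at most 41.7 mm and 7.16 degrees, less where a joint would pass 70% of its speed; a pose out of reach is approached as far as the arm can. A call with a gripper value outside its range is refused whole. The fingers move at their own pace and stop on an object; the grip force is fixed at half the most. Time passes only in rows, so rows that repeat a pose let the fingers close. It gives the time, the measured TCP pose, the force and the opening at its end, in the units of the state.
- manip.state(): the state, without advancing time (a new reading comes with each control period).
- manip.get_image(name): name is "side" or "top" or "wrist"; returns a dict with "img" (480x640x3 uint8, blue, green, red), "intrinsics" (3x3 intrinsics, pixels), "T" (4x4, takes a point from camera to world coordinates). Camera axes: x right, y up, looking along -z (the intrinsics and any distortion apply to the point x, -y, -z); pixel columns grow to the right and rows downward; lengths in m; the calibration is good to about 2 mm. A picture is of the moment at which its call begins. There is no depth.
- manip.sign_off(): hands the job in, once; it reports no verdict.
The state is a dict: "time_s": time; "joints": joint angles; "joint_velocities": joint speeds; "tau": joint torques, N m; "tcp_pos": TCP position; "ee_rot": TCP orientation; "wrist_force": force on the tool from outside, world axes, zero at the start; "wrist_torque": the same for the moment, N m; "grip_width": opening from 0.0 (shut) to 1.0 (fully open).
Only numpy, scipy, OpenCV 4.12 (cv2) and the standard library are available. Lean on these libraries where they do the work, as an engineer would, in place of code of your own. Each camera call takes 0.05 s, during which the arm holds its last target.

### The job

Change the carriers on the sampler: draw the blue-gripped carrier with the finished tubes back off the rail and stand it in the empty lane of the tray. Put the purple-capped tube from the white rack into the empty place of the yellow-gripped carrier while that is still off the rail (the sampler starts as soon as a carrier clicks in), then slide the yellow carrier onto the rail, the end with the added tube leading, until the spring rollers click into its notches. Keep all tubes upright and in their places, and leave the red-capped tubes, the amber bottle and the marker alone.

Things in the scene. Friction and masses are not known exactly. Their poses are not given: they have to be found in the camera images.
- sampler: Sampler fixed to the worktop: white base 290 x 130 mm, flat grey deck 22 mm above the worktop. Origin on the worktop below the home place; carriers slide on along +x, z up. Open apron from x = -174 mm; T-rail from x = -25 to +60 mm; two black catch housings at x = 44 mm (y 25 to 45 mm either side, 39 mm above the deck); white reading head, 100 mm tall, from x = 69.5 mm is the end stop.
- rail_home (a point): Where a carrier's origin lies (on the deck, 22 mm above the worktop) when it is home with its notches on the rollers, parallel to the sampler, its +x end towards the head, 1.5 mm short of the stop. Axes as the sampler's. The rail (flange 24 mm wide, 11 mm above the deck, web 12 mm, nose tapered over 25 mm) leaves 2 mm of play either side; on it a carrier cannot be lifted.
- rail_entry (a point): Point on the deck apron 100 mm before rail_home (at x = -100 mm of the sampler): a carrier with its origin here stands flat on the deck just clear of the rail's nose, free to be set down or lifted. From here to home it slides 100 mm along the sampler's +x with its underside on the deck.
- catch_left (a joint): Travel of the left (+y) spring roller of the catch, m: 0 when it is fully out (no carrier, or dropped into a carrier's notch), about 0.003 while a carrier's plain flank pushes it back. A steel roller 12 mm in diameter; pushing a carrier past or pulling it out takes about 5 to 10 N.
- catch_right (a joint): The same for the right (-y) roller.
- tray: Grey-blue carrier tray, fixed, 162 x 142 mm, floor 4 mm thick, walls 14 mm high and 4 mm thick; a rib along x parts it into two lanes of 154 x 65 mm. Origin under its centre, x along the lanes.
- free_lane (a point): Centre of the floor of the empty lane (y = +34.5 mm of the tray), axes as the tray's: the blue carrier goes here, lengthwise either way round, 9 mm of play at each end and 12 mm at each side.
- blue_carrier: Blue-gripped off-white tube carrier 136 mm long (x), 40 wide (y), body 46 tall, 0.1 to 0.2 kg. Origin: centre of its underside. Round 16 mm tube wells at x = -56, -32, +32, +56 mm, floors 14 mm up. Below, a channel along x takes the T-rail (16 mm between lips, 28 inside); both flanks have a roller notch at x = +44 mm. At the start home on the rail, tubes at x = -56, -32, +32 mm.
- blue_carrier_grip (a point): Blue upright grip in the middle of the carrier, 24 mm long (x), 12 mm thick (y), free to hold from 55 to 94 mm above the carrier's underside; this point is on its axis 80 mm above the underside. Axes as the carrier's: pinch it across y from above. The tops of the carrier's tubes stand 92 mm above its underside, the nearest 32 mm from the grip's axis along x.
- yellow_carrier: Yellow-gripped off-white tube carrier 136 mm long (x), 40 wide (y), body 46 tall, 0.1 to 0.2 kg. Origin: centre of its underside. Round 16 mm tube wells at x = -56, -32, +32, +56 mm, floors 14 mm up. Below, a channel along x takes the T-rail (16 mm between lips, 28 inside); both flanks have a roller notch at x = +44 mm. At the start in the tray, tubes at x = -56, -32, +32 mm.
- yellow_carrier_grip (a point): Yellow upright grip in the middle of the carrier, 24 mm long (x), 12 mm thick (y), free to hold from 55 to 94 mm above the carrier's underside; this point is on its axis 80 mm above the underside. Axes as the carrier's: pinch it across y from above. The tops of the carrier's tubes stand 92 mm above its underside, the nearest 32 mm from the grip's axis along x.
- empty_seat (a point): Centre of the floor of the yellow carrier's empty well (x = +56 mm), 14 mm above the carrier's underside; the well is 16 mm wide and its mouth is 32 mm above this point. A tube whose origin is here is seated.
- tube_rack: White moulded tube rack, fixed, 181 x 136 x 34 mm, with 16 mm wide cells; origin under its centre. Three tubes stand in it, 3 mm above the worktop, at least 48 mm apart; which stands where varies.
- sample_tube: The waiting tube, the only purple-capped one in the rack: EDTA blood tube 13 mm in diameter and 78 mm tall with a purple cap (16 mm in diameter, its top 16 mm); origin at the centre of its foot, z along the tube. Hold it by the cap. In the rack its foot is 31 mm below the rack's top.
- red_tube_1: Red-capped tube of the same size in the rack, another department's: leave it.
- red_tube_2: A second red-capped tube in the rack: leave it.
- amber_bottle: Amber reagent bottle 33 mm wide and 92 mm tall beyond the work: leave it. Origin at the centre of its foot.
- marker: Black marker pen 140 mm long lying on the worktop beyond the rack: leave it.
- next_tube_1: Tube in the yellow carrier's well at x = -56 mm: EDTA blood tube 13 mm in diameter and 78 mm tall with a purple cap (16 mm in diameter, its top 16 mm); origin at the centre of its foot, z along the tube. 
- next_tube_2: Tube in the yellow carrier's well at x = -32 mm: EDTA blood tube 13 mm in diameter and 78 mm tall with a purple cap (16 mm in diameter, its top 16 mm); origin at the centre of its foot, z along the tube. 
- next_tube_3: Tube in the yellow carrier's well at x = 32 mm: EDTA blood tube 13 mm in diameter and 78 mm tall with a purple cap (16 mm in diameter, its top 16 mm); origin at the centre of its foot, z along the tube. 
- done_tube_1: Finished tube in the blue carrier's well at x = -56 mm: EDTA blood tube 13 mm in diameter and 78 mm tall with a purple cap (16 mm in diameter, its top 16 mm); origin at the centre of its foot, z along the tube. 
- done_tube_2: Finished tube in the blue carrier's well at x = -32 mm: EDTA blood tube 13 mm in diameter and 78 mm tall with a purple cap (16 mm in diameter, its top 16 mm); origin at the centre of its foot, z along the tube. 
- done_tube_3: Finished tube in the blue carrier's well at x = 32 mm: EDTA blood tube 13 mm in diameter and 78 mm tall with a purple cap (16 mm in diameter, its top 16 mm); origin at the centre of its foot, z along the tube. 

How it is judged:
By the outcome, as a careful person would: the job done as asked, in the order asked, and still so for the second after the job is handed in, with the robot touching nothing.
It also fails if it takes over 72 s, if anything falls off the work surface, if the arm or the gripper's body presses on something with over 40 N, if the wrist force passes 120 N, or if a joint passes its speed limit or range.

## Working session

There is one attempt and no reset: what is moved stays moved. The work goes in short steps, Python scripts to look and compute and a tool call to move; the robot and the scene stay as the last step left them, time stands still between calls to the robot, and variables do not carry over. Pictures are saved under pics/ and viewed, and the job is handed in when it is done.

Besides the shell and the picture viewer there is one more tool, called after "Request:" in YAML: its name, and indented under it one key for each argument. play_rows: Moves the arm, as the interface text tells. Its arguments: {"type":"object","properties":{"steps":{"type":"string"}},"required":["steps"]}

```bash
ls; mkdir -p pics
python3 - <<'E'
from cell import manip
import cv2
s=manip.state()
for k,v in s.items(): print(k,v)
for n in ("top","side","wrist"):
    d=manip.get_image(n); cv2.imwrite(f"pics/{n}0.png",d["img"]); print(n,d["intrinsics"],d["T"], [k for k in d])
E
```

```text
pics
time_s 0.0
joints [-1.37210258  0.47784295  0.0223709   1.55645573 -0.0115289   1.10928421
 -0.08308634]
joint_velocities [-0.00032959 -0.00058815 -0.00160749  0.00077422  0.00095529 -0.00058521
  0.00090462]
tau [-6.05733239e-04 -5.96450937e+01  1.60791378e+00 -2.81195766e+01
  1.25394834e-02  9.42793937e-03 -3.56890155e-05]
tcp_pos [0.2036984  0.64290958 0.23029577]
ee_rot [-7.84696330e-05  1.52798578e-01  9.88256914e-01 -9.27585133e-04]
wrist_force [ 0.60583052 -0.2545597   0.14130053]
wrist_torque [-0.01893321 -0.02356399  0.0200427 ]
grip_width 1.000467036772145
top [[590.07313988   0.         309.63487151]
 [  0.         590.07313988 230.84569578]
 [  0.           0.           1.        ]] [[ 5.55138416e-02  9.78529150e-01 -1.98491601e-01  2.65902943e-01]
 [-9.98457150e-01  5.46523075e-02 -9.82064763e-03 -2.43695951e-02]
 [ 1.23823401e-03  1.98730540e-01  9.80053386e-01  1.49168481e+00]
 [ 0.00000000e+00  0.00000000e+00  0.00000000e+00  1.00000000e+00]] ['img', 'intrinsics', 'T']
side [[535.86978587   0.         313.87266869]
 [  0.         535.86978587 243.48231046]
 [  0.           0.           1.        ]] [[ 0.99882998  0.007619    0.04775594  0.62977669]
 [ 0.04030458  0.414572   -0.90912353 -1.15286026]
 [-0.02672489  0.90998462  0.41377986  0.60866505]
 [ 0.          0.          0.          1.        ]] ['img', 'intrinsics', 'T']
wrist [[377.28079769   0.         321.69288176]
 [  0.         377.28079769 239.38743597]
 [  0.           0.           1.        ]] [[ 0.3016822  -0.90555475 -0.29825903  0.12751709]
 [ 0.95340693  0.28596371  0.09612484  0.6682643 ]
 [-0.00175505 -0.31336138  0.94963233  0.37319853]
 [ 0.          0.          0.          1.        ]] ['img', 'intrinsics', 'T']
```

View pics/top0.png

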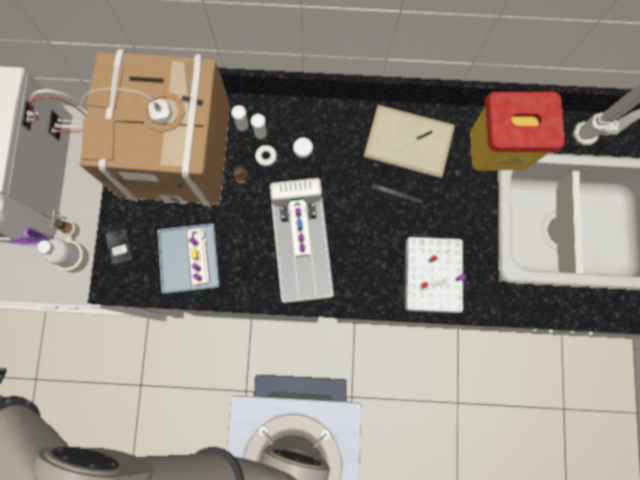

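View pics/side0.png

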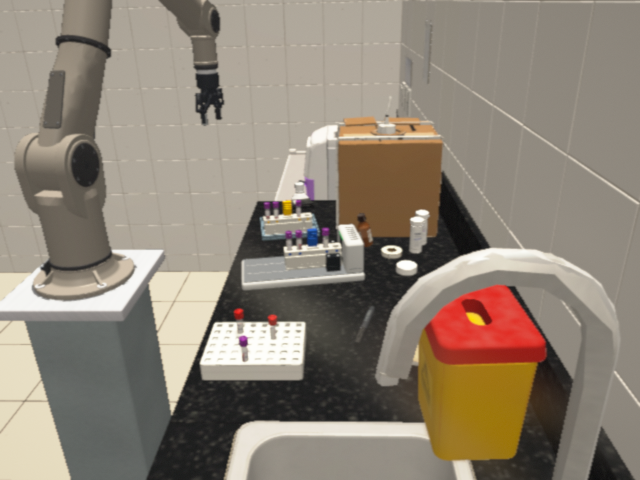

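View pics/wrist0.png

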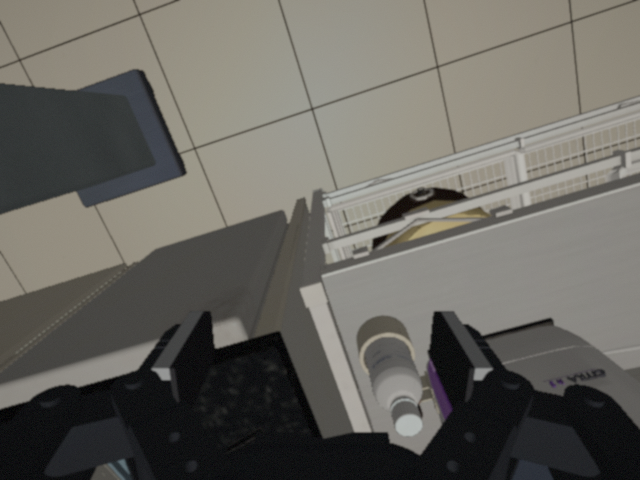

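```bash
cat > h.py <<'E'
import numpy as np, cv2
from cell import manip
def px2w(d,u,v,z):
    K,T=d["intrinsics"],d["T"]
    r=np.array([(u-K[0,2])/K[0,0],-(v-K[1,2])/K[1,1],-1]); r=T[:3,:3]@r
    o=T[:3,3]; return o+r*(z-o[2])/r[2]
def w2px(d,p):
    K,T=d["intrinsics"],d["T"]
    c=T[:3,:3].T@(np.asarray(p)-T[:3,3]); return np.array([K[0,2]+K[0,0]*c[0]/-c[2],K[1,2]-K[1,1]*c[1]/-c[2]])
def crop(img,x0,y0,x1,y1,f,name):
    c=cv2.resize(img[y0:y1,x0:x1],None,fx=f,fy=f,interpolation=cv2.INTER_CUBIC); cv2.imwrite("pics/"+name,c)
E
python3 - <<'E'
from h import *
im=cv2.imread("pics/top0.png")
crop(im,150,170,250,300,6,"c1.png") if 0 else None
crop(im,150,215,230,300,7,"c1.png");crop(im,260,170,340,310,4,"c2.png");crop(im,400,230,470,320,6,"c3.png")
im=cv2.imread("pics/side0.png")
crop(im,235,190,375,295,5,"c4.png");crop(im,195,300,315,390,6,"c5.png")
E
```

```text
(no output)
```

View pics/c1.png

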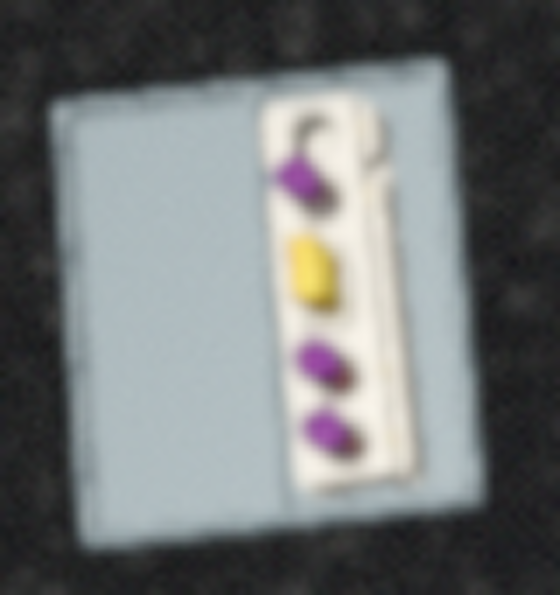

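View pics/c2.png

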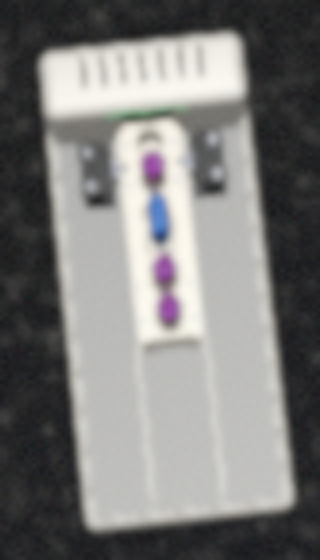

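View pics/c3.png

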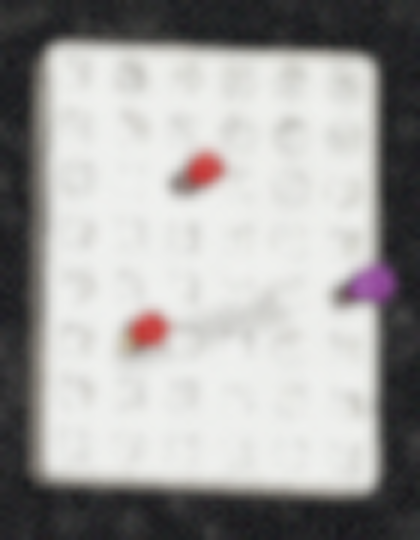

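View pics/c4.png

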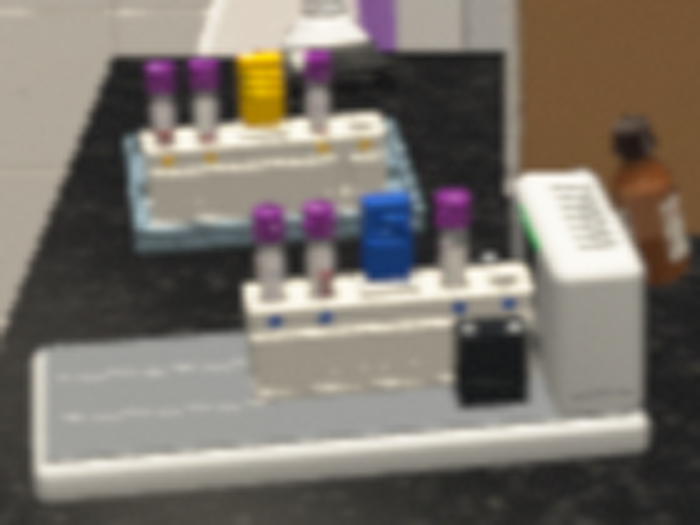

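View pics/c5.png

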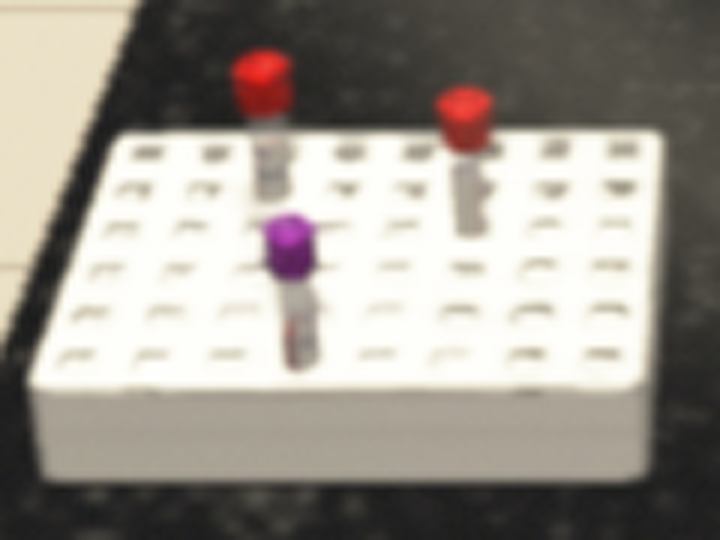

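```bash
cat > fit.py <<'E'
from h import *
from scipy.optimize import least_squares
def blobs(img,kind,box,amin=4):
    x0,y0,x1,y1=box
    hsv=cv2.cvtColor(img,cv2.COLOR_BGR2HSV)
    lo,hi={'p':((130,90,40),(165,255,255)),'b':((100,140,60),(125,255,255)),'y':((18,140,100),(32,255,255)),'r':((172,140,70),(180,255,255))}[kind]
    m=cv2.inRange(hsv,lo,hi); mm=np.zeros_like(m); mm[y0:y1,x0:x1]=m[y0:y1,x0:x1]
    n,l,s,c=cv2.connectedComponentsWithStats(mm)
    return [(c[i].round(2).tolist(),int(s[i,4]),s[i,:4].tolist()) for i in range(1,n) if s[i,4]>=amin]
E
python3 - <<'E'
from fit import *
t=cv2.imread("pics/top0.png");s=cv2.imread("pics/side0.png")
for k in 'pby': print('top',k,*blobs(t,k,(150,170,480,320)),sep='\n  ')
for k in 'pby': print('side',k,*blobs(s,k,(195,190,340,390)),sep='\n  ')
E
```

```text
top
  p
  ([297.93, 211.14], 14, [297, 209, 3, 5])
  ([300.71, 237.0], 14, [299, 235, 4, 5])
  ([192.33, 240.2], 15, [190, 238, 5, 5])
  ([301.93, 246.86], 14, [301, 245, 3, 5])
  ([195.5, 266.56], 16, [193, 265, 6, 4])
  ([196.69, 276.5], 16, [194, 275, 6, 4])
  ([462.37, 276.8], 30, [458, 274, 8, 6])
top
  b
  ([299.33, 225.17], 12, [299, 221, 2, 8])
top
  y
  ([194.71, 253.88], 24, [193, 250, 4, 9])
side
  p
  ([310.32, 193.72], 40, [308, 190, 5, 10])
  ([298.14, 202.57], 28, [296, 200, 5, 6])
  ([266.58, 204.8], 45, [263, 202, 8, 7])
  ([275.08, 204.36], 39, [272, 202, 7, 6])
  ([324.95, 230.97], 64, [321, 227, 9, 9])
  ([288.22, 234.17], 36, [286, 231, 6, 7])
  ([298.33, 233.41], 39, [296, 230, 6, 8])
  ([242.94, 340.6], 65, [239, 336, 8, 10])
side
  b
  ([312.03, 236.69], 153, [307, 229, 11, 16])
side
  y
  ([286.92, 207.02], 132, [282, 200, 10, 15])
```

Run:
```python
from fit import *
t=manip.get_image("top");s=manip.get_image("side")
def fitc(z0,top,side,g):
    X=[-56,-32,32,0]; Z=[84,84,84,g]
    def res(p,full=False):
        r=[]
        for d,obs,w in((t,top,1),(s,side,1)):
            for x,z,o in zip(X,Z,obs):
                c,sn=np.cos(p[2]),np.sin(p[2])
                q=w2px(d,[p[0]+c*x/1e3,p[1]+sn*x/1e3,z0+z/1e3]); r+=list((q-o)*w)
        return np.array(r)
    o=least_squares(res,[.6,.1,0]); print(o.x[:2].round(4),np.degrees(o.x[2]).round(2)); print(res(o.x).reshape(-1,2).round(1).tolist()); return o.x
b=fitc(.022,[(301.93,246.86),(300.71,237),(297.93,211.14),(299.33,225.17)],[(288.22,234.17),(298.33,233.41),(324.95,230.97),(312.03,236.69)],78)
y=fitc(.004,[(196.69,276.5),(195.5,266.56),(192.33,240.2),(194.71,253.88)],[(266.58,204.8),(275.08,204.36),(298.14,202.57),(286.92,207.02)],76)
def res(p): return np.r_[w2px(t,[p[0],p[1],.073])-(462.37,276.8),w2px(s,[p[0],p[1],.073])-(242.94,340.6)]
o=least_squares(res,[.5,-.3]);print('tube',o.x,o.fun)
f=lambda u,v,z:px2w(t,u,v,z).round(4)
# sampler near corners, tray corners, rack corners (top)
print('sampler near',f(282,302.5,.022),f(333.5,297.5,.022))
for c in [(50,100),(448,58),(488,500),(85,548)]: print('tray',f(150+c[0]/7,215+c[1]/7,.014))
for c in [(42,42),(378,55),(380,492),(38,485)]: print('rack',f(400+c[0]/6,230+c[1]/6,.034))
```

```text
[0.5629 0.0149] 9.5
[[0.0, -0.4], [0.2, -0.4], [0.1, -0.4], [0.2, -1.0], [-0.5, 0.0], [-0.5, 0.0], [-0.4, 0.5], [-0.7, -1.9]]
[0.4803 0.2647] 11.69
[[-0.1, -0.6], [-0.0, -0.5], [0.2, -0.1], [-0.1, -0.4], [-0.3, 0.3], [-0.2, 0.1], [-0.8, 0.0], [-0.6, -0.8]]
tube [ 0.46103136 -0.38334808] [-0.62152548 -0.16870389 -0.12014704  0.74741969]
sampler near [0.3787 0.0487 0.022 ] [ 0.3981 -0.0782  0.022 ]
tray [0.5475 0.3798 0.014 ]
tray [0.5712 0.2361 0.014 ]
tray [0.4107 0.2076 0.014 ]
tray [0.3855 0.3499 0.014 ]
rack [ 0.559  -0.2552  0.034 ]
rack [ 0.5613 -0.3959  0.034 ]
rack [ 0.3793 -0.3975  0.034 ]
rack [ 0.3744 -0.2578  0.034 ]
```

```bash
cat >> h.py <<'E'
def q2R(q):
    from scipy.spatial.transform import Rotation as Ro
    return Ro.from_quat([q[1],q[2],q[3],q[0]]).as_matrix()
def goal(x,y,z,yaw):  # yaw deg of carrier x axis; tool y along carrier y
    s=manip.state(); R=q2R(s["ee_rot"]); p=s["tcp_pos"]
    d=R.T@(np.array([x,y,z])-p)
    cy=np.degrees(np.arctan2(R[1,1],R[0,1]))-90
    tw=-((yaw-cy+90)%180-90)
    print("t %.2f pos %s yaw %.2f width %.3f F %s tilt %s"%(s["time_s"],p.round(4),cy,s["grip_width"],s["wrist_force"].round(1),R[:2,2].round(4)))
    print("D mm",(d*1e3).round(1),"twist %.2f"%tw); return d,tw
E
python3 -c "
from h import *
goal(.563,.015,.23,9.5)"
```

```text
t 0.25 pos [0.2038 0.6432 0.2308] yaw -17.58 width 0.999 F [-0.8  0.3 -0.4] tilt [-0.0002 -0.0009]
D mm [-532.2 -490.4    1.3] twist -27.08
```

Request:
play_rows:
  steps: "-1 -0.029 -0.027 0 -4; -1 -0.058 -0.054 0 -8; -1 -0.088 -0.080 0 -12; -1 -0.117 -0.107 0 -16; -1 -0.146 -0.134 0 -20; -1 -0.175 -0.161 0 -24; -1 -0.205 -0.188 0 -27; -1 -0.234 -0.215 0 -27"

```text
time_s: 0.92
tcp_pos: [0.3628, 0.3659, 0.2314]
ee_rot: [0.0, -0.083, 0.997, 0.0]
wrist_force: [-0.1, -0.5, 0.5]
grip_width: 0.997
```

```bash
python3 -c "
from h import *
goal(.563,.015,.23,9.5)"
```

```text
t 0.92 pos [0.3628 0.3659 0.2314] yaw 9.58 width 0.997 F [-0.1 -0.5  0.5] tilt [0.0002 0.0003]
D mm [-139.1 -379.3    1.4] twist 0.08
```

Request:
play_rows:
  steps: "-1 -0.014 -0.038 0 0; -1 -0.028 -0.076 0 0; -1 -0.042 -0.114 0 0; -1 -0.056 -0.152 0 0; -1 -0.070 -0.190 0 0; -1 -0.084 -0.228 0 0; -1 -0.098 -0.266 0 0; -1 -0.112 -0.304 0 0"

```text
time_s: 1.58
tcp_pos: [0.5228, 0.0844, 0.2315]
ee_rot: [0.0, -0.082, 0.997, 0.0]
wrist_force: [0.4, 0.2, -0.4]
grip_width: 1.0
```

Request:
play_rows:
  steps: "-1 -0.012 -0.038 0 0; -1 -0.024 -0.068 0 0; -1 -0.027 -0.075 0 0; -1 -0.027 -0.075 0 0"

```text
time_s: 1.92
tcp_pos: [0.5621, 0.0135, 0.2313]
ee_rot: [0.0, -0.079, 0.997, -0.001]
wrist_force: [-0.6, 0.3, 0.2]
grip_width: 0.996
```

```bash
python3 -c "
from h import *
goal(.563,.015,.23,9.5)
d=manip.get_image('wrist');cv2.imwrite('pics/w1.png',d['img']);np.savez('w1.npz',**d)"
```

```text
t 1.92 pos [0.5621 0.0135 0.2313] yaw 9.11 width 0.996 F [-0.6  0.3  0.2] tilt [ 0.0006 -0.0012]
D mm [-1.2  1.4  1.3] twist -0.39
```

View pics/w1.png

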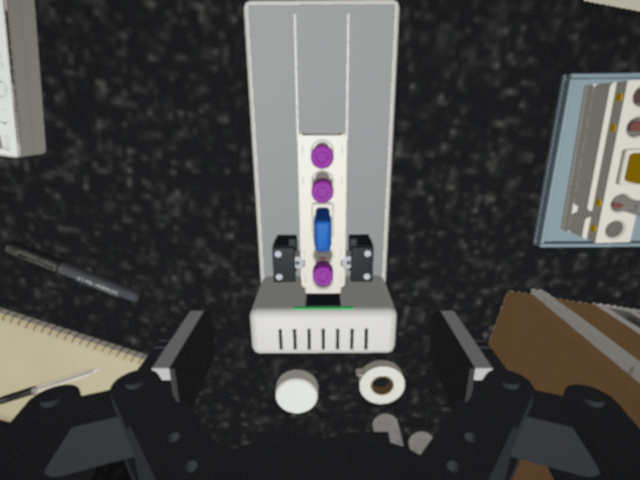

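Run:
```python
from fit import *
d=dict(np.load('w1.npz'));im=d['img']
print(*blobs(im,'p',(230,100,420,300),30),*blobs(im,'b',(230,100,420,300),30),sep='\n')
f=lambda u,v,z:px2w(d,u,v,z).round(4)
for c in [(322,156),(322,190),(323,274)]: print('captop',f(*c,.114))
crop(im,240,120,400,310,4,'w1c.png')
crop(im,520,50,640,260,3,'w1t.png')
```

```text
([321.77, 156.04], 373, [312, 145, 21, 23])
([321.98, 190.12], 369, [312, 179, 20, 23])
([322.5, 273.41], 361, [314, 261, 18, 25])
([322.14, 230.03], 573, [315, 209, 15, 42])
captop [0.5091 0.0057 0.114 ]
captop [0.532  0.0094 0.114 ]
captop [0.5946 0.0202 0.114 ]
```

View pics/w1c.png

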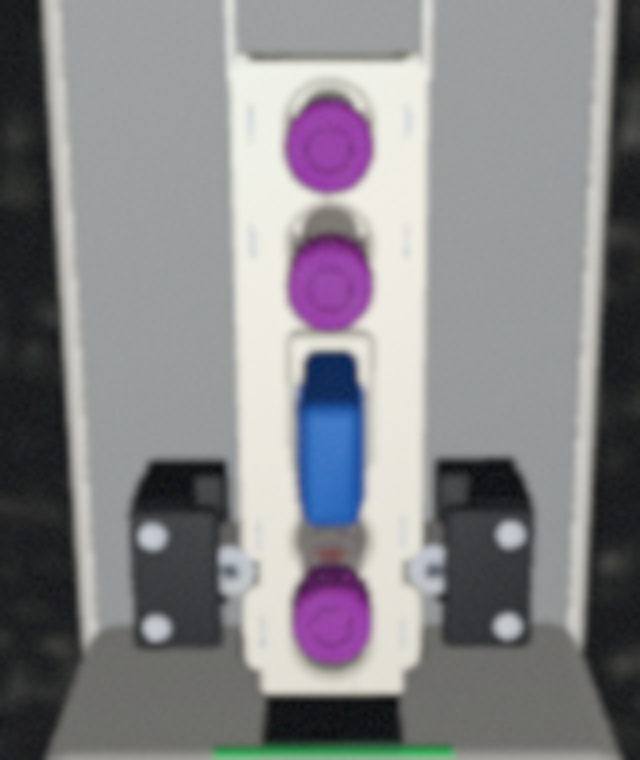

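Run:
```python
from fit import *
d=dict(np.load('w1.npz'))
P=[(322.5,157.2,.114,-56),(322.5,192,.114,-32),(322.75,276.5,.114,32),(322.6,236.2,.116,0)]
def res(p):
    r=[]
    for u,v,z,x in P:
        q=px2w(d,u,v,z); r+=[q[0]-p[0]-np.cos(p[2])*x/1e3,q[1]-p[1]-np.sin(p[2])*x/1e3]
    return np.array(r)
o=least_squares(res,[.56,.01,.16],x_scale=[.01,.01,.1],ftol=1e-12,xtol=1e-12); print(o.x[:2],np.degrees(o.x[2]),(o.fun*1e3).round(1))
# housings, notches : fixed features. housing tops z=.061 screws; deck edges near corners
for c in [(152,535),(156,628),(510,535),(508,627)]: print(px2w(d,240+c[0]/4,120+c[1]/4,.061).round(4))
goal(o.x[0],o.x[1],.15,np.degrees(o.x[2]))
```

```text
[0.56493932 0.01515472] 9.29277766036763 [ 0.2  0.1  0.  -0.   0.1  0.  -0.3 -0.1]
[ 0.6045 -0.0184  0.061 ]
[ 0.6266 -0.0148  0.061 ]
[0.5918 0.0598 0.061 ]
[0.6137 0.0637 0.061 ]
t 1.97 pos [0.5612 0.0161 0.2311] yaw 9.30 width 1.001 F [0.1 0.5 0.1] tilt [-0.0003  0.    ]
D mm [-3.6 -1.5 81.1] twist 0.00
```

Request:
play_rows:
  steps: "0 -0.0035 -0.001 0.02 0; 0 -0.0035 -0.001 0.055 0; 0 -0.0035 -0.001 0.09 0; 0 -0.0035 -0.001 0.115 0; 0 -0.0035 -0.001 0.115 0; 0 -0.0035 -0.001 0.115 0"

```text
time_s: 2.47
tcp_pos: [0.5634, 0.0182, 0.1157]
ee_rot: [-0.002, -0.083, 0.997, 0.0]
wrist_force: [0.5, 0.4, 1.2]
grip_width: 0.497
```

```bash
python3 -c "
from h import *
goal(.5649,.0152,.083,9.3)
d=manip.get_image('wrist');cv2.imwrite('pics/w2.png',d['img']);np.savez('w2.npz',**d)"
```

```text
t 2.47 pos [0.5634 0.0182 0.1157] yaw 9.57 width 0.497 F [0.5 0.4 1.2] tilt [-0.0031  0.0004]
D mm [-1.1 -3.3 32.7] twist 0.27
```

View pics/w2.png

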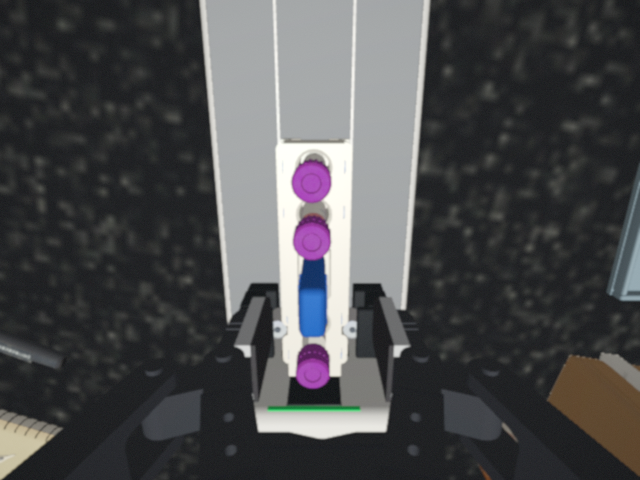

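Request:
play_rows:
  steps: "0 -0.001 -0.003 0 0; 0 -0.001 -0.003 0.017 0; 0 -0.001 -0.003 0.033 0; 0 -0.001 -0.003 0.033 0; 0 -0.001 -0.003 0.033 0; 0 -0.001 -0.003 0.033 0"

```text
time_s: 3.02
tcp_pos: [0.5674, 0.0136, 0.085]
ee_rot: [0.001, -0.082, 0.997, 0.0]
wrist_force: [-0.2, 0.1, 0.4]
grip_width: 0.495
```

```bash
python3 -c "
from h import *
goal(.5649,.0152,.083,9.3)
d=manip.get_image('wrist');cv2.imwrite('pics/w3.png',d['img'])"
```

```text
t 3.02 pos [0.5674 0.0136 0.085 ] yaw 9.41 width 0.495 F [-0.2  0.1  0.4] tilt [0.0025 0.0004]
D mm [2.2 2.  2. ] twist 0.11
```

View pics/w3.png

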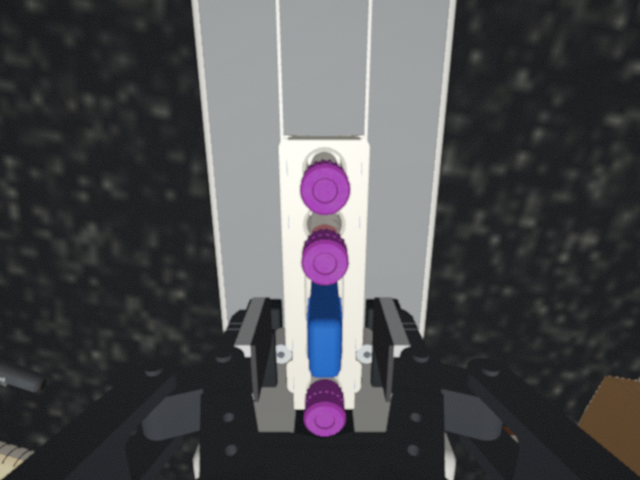

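Request:
play_rows:
  steps: "0 0.001 0.001 0.002 0; 0.4 0.001 0.001 0.002 0; 1 0.001 0.001 0.002 0; 1 0.001 0.001 0.002 0; 1 0.001 0.001 0.002 0; 1 0.001 0.001 0.002 0; 1 0.001 0.001 0.002 0"

```text
time_s: 3.65
tcp_pos: [0.5653, 0.0142, 0.0817]
ee_rot: [0.0, -0.082, 0.997, 0.0]
wrist_force: [-1.9, -0.8, 5.3]
grip_width: 0.13
```

```bash
python3 -c "
from h import *
goal(.5649,.0152,.083,9.3)
d=manip.get_image('wrist');cv2.imwrite('pics/w4.png',d['img'])
goal(.5649,.0152,.083,9.3)"
```

```text
t 3.65 pos [0.5653 0.0142 0.0817] yaw 9.41 width 0.130 F [-1.9 -0.8  5.3] tilt [0.0003 0.0001]
D mm [ 0.2  1.  -1.3] twist 0.11
t 3.70 pos [0.5652 0.0142 0.0816] yaw 9.41 width 0.130 F [-1.2 -0.4  5.7] tilt [ 0.0002 -0.    ]
D mm [ 0.2  1.  -1.4] twist 0.11
```

View pics/w4.png

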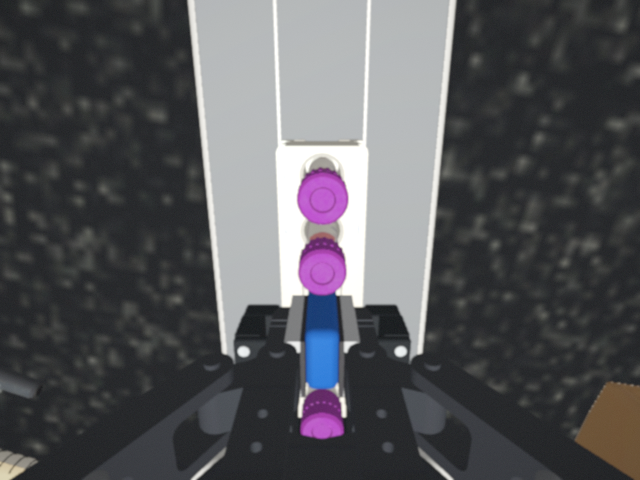

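Request:
play_rows:
  steps: "1 0.004 0 -0.001 0; 1 0.012 0 -0.001 0; 1 0.024 0 -0.001 0; 1 0.038 0 -0.001 0; 1 0.054 0 -0.001 0; 1 0.072 0 -0.001 0; 1 0.088 0 -0.001 0; 1 0.098 0 -0.001 0"

```text
time_s: 4.37
tcp_pos: [0.466, -0.0021, 0.0818]
ee_rot: [-0.001, -0.082, 0.997, 0.0]
wrist_force: [0.1, -0.5, -1.1]
grip_width: 0.131
```

Request:
play_rows:
  steps: "1 0.005 0 0 0; 1 0.007 0 0 0; 1 0.007 0 0 0"

```text
time_s: 4.62
tcp_pos: [0.4617, -0.0028, 0.0824]
ee_rot: [0.0, -0.082, 0.997, 0.0]
wrist_force: [0.4, -0.3, -0.7]
grip_width: 0.13
```

```bash
python3 -c "
from h import *
goal(.5652-.105*np.cos(np.radians(9.4)),.0142-.105*np.sin(np.radians(9.4)),.083,9.3)
d=manip.get_image('wrist');cv2.imwrite('pics/w5.png',d['img'])"
```

```text
t 4.62 pos [ 0.4617 -0.0028  0.0824] yaw 9.42 width 0.130 F [ 0.4 -0.3 -0.7] tilt [0.0003 0.0001]
D mm [ 0.1 -0.2 -0.6] twist 0.12
```

View pics/w5.png

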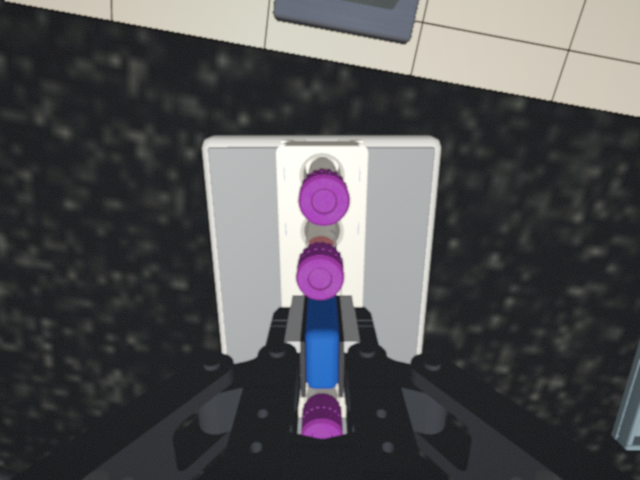

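Request:
play_rows:
  steps: "1 0 0 -0.004 0; 1 0 0 -0.014 0; 1 0 0 -0.03 0; 1 0 0 -0.05 0; 1 0 0 -0.072 0; 1 0 0 -0.094 0; 1 0 0 -0.112 0; 1 0 0 -0.12 0"

```text
time_s: 5.33
tcp_pos: [0.4633, -0.0028, 0.2055]
ee_rot: [0.002, -0.082, 0.997, 0.0]
wrist_force: [0.8, 0.5, -2.2]
grip_width: 0.13
```

```bash
python3 -c "
from h import *
goal(.4728,.3274,.2,10)
d=manip.get_image('wrist');cv2.imwrite('pics/w6.png',d['img'])"
```

```text
t 5.33 pos [ 0.4633 -0.0028  0.2055] yaw 9.41 width 0.130 F [ 0.8  0.5 -2.2] tilt [0.0047 0.0009]
D mm [-63.4 324.2   5.9] twist -0.59
```

View pics/w6.png

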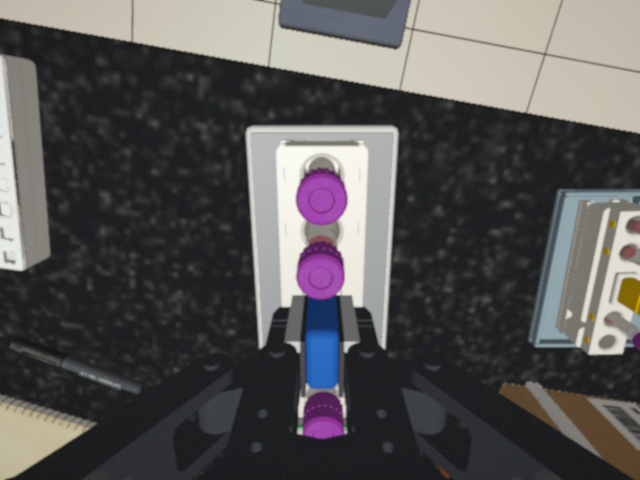

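Request:
play_rows:
  steps: "1 -0.002 0.01 0 0; 1 -0.006 0.032 0 0; 1 -0.013 0.065 0 0; 1 -0.020 0.100 0 0; 1 -0.027 0.137 0 0; 1 -0.034 0.174 0 0; 1 -0.041 0.211 0 0; 1 -0.048 0.245 0 0"

```text
time_s: 6.05
tcp_pos: [0.4671, 0.2496, 0.2006]
ee_rot: [-0.001, -0.083, 0.997, -0.0]
wrist_force: [0.9, 0.0, -1.4]
grip_width: 0.131
```

Request:
play_rows:
  steps: "1 -0.006 0.030 0 0; 1 -0.011 0.055 0 0; 1 -0.014 0.072 0 0; 1 -0.015 0.078 0 0; 1 -0.015 0.078 0 0; 1 -0.015 0.078 0 0"

```text
time_s: 6.55
tcp_pos: [0.4707, 0.3245, 0.2015]
ee_rot: [-0.001, -0.082, 0.997, -0.001]
wrist_force: [0.4, 0.5, -2.2]
grip_width: 0.129
```

```bash
python3 -c "
from h import *
goal(.4728,.3274,.2,10)
d=manip.get_image('wrist');cv2.imwrite('pics/w7.png',d['img']);np.savez('w7.npz',**d)
cv2.imwrite('pics/s7.png',manip.get_image('side')['img'])"
```

```text
t 6.55 pos [0.4707 0.3245 0.2015] yaw 9.36 width 0.129 F [ 0.4  0.5 -2.2] tilt [-0.001  -0.0019]
D mm [-2.6  2.5  1.5] twist -0.64
```

View pics/w7.png

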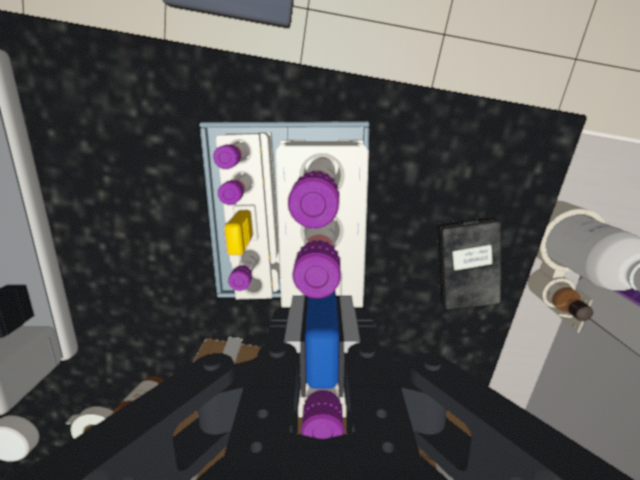

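Run:
```python
from h import *
im=cv2.imread('pics/w7.png'); crop(im,190,110,390,310,4,'w7c.png')
```

```text
(no output)
```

View pics/w7c.png

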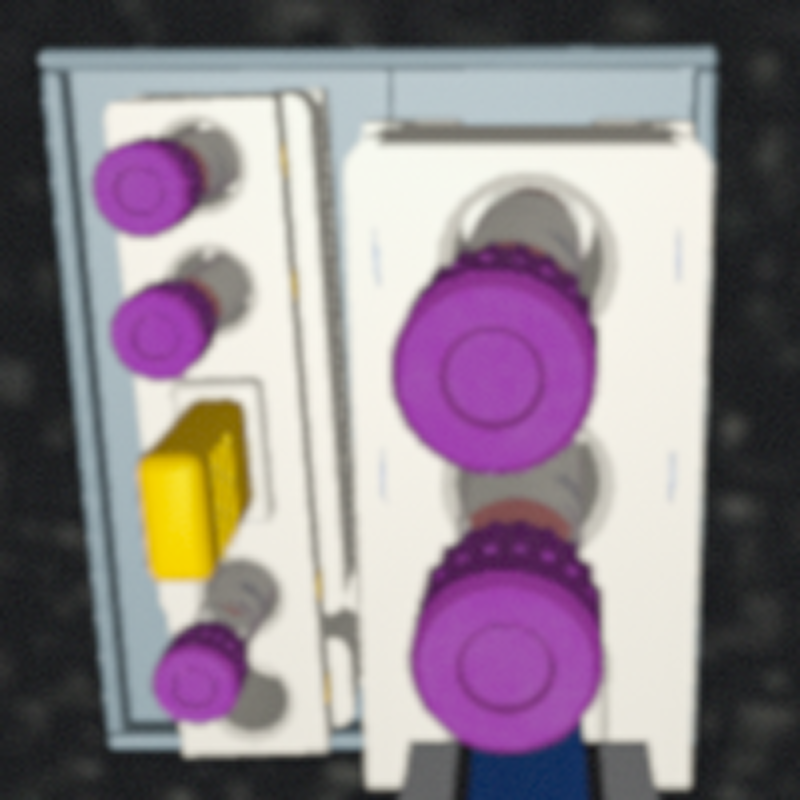

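Run:
```python
from fit import *
d=dict(np.load('w7.npz'))
g=lambda u,v,z:px2w(d,190+u/4,110+v/4,z)
for z in (.014,.018):
    a,b,c=[g(*q,z) for q in((40,52),(717,48),(110,750))]
    print(z,np.linalg.norm(a-b),np.linalg.norm(a-c),np.degrees(np.arctan2(*(c-a)[1::-1])),np.degrees(np.arctan2(*(b-a)[1::-1]))-90, (b+c)/2)
q=[g(*p,.096) for p in((141,190),(155,335),(193,685))]
print(q)
v=q[2]-q[0]; v/=np.linalg.norm(v); print('yellow yaw',np.degrees(np.arctan2(v[1],v[0])),np.mean([q[i]-v*x/1e3 for i,x in enumerate((-56,-32,32))],0), np.linalg.norm(q[2]-q[0]))
```

```text
0.014 0.1416869582995135 0.16201332286790987 9.624249118565185 9.701993251718932 [0.48242577 0.29565767 0.014     ]
0.018 0.13997176664776517 0.16005207038433542 9.624249118565194 9.701993251718918 [0.48133014 0.29586099 0.018     ]
[array([0.42763616, 0.25463314, 0.096     ]), array([0.45099842, 0.25893734, 0.096     ]), array([0.51356806, 0.27123474, 0.096     ])]
yellow yaw 10.934541793000516 [0.48239531 0.26514257 0.096     ] 0.08752087802641849
```

```bash
python3 -c "
from h import *
goal(.4761,.3327,.064,9.7)"
```

```text
t 6.65 pos [0.4712 0.3238 0.202 ] yaw 9.26 width 0.134 F [ 0.4 -0.4 -1.5] tilt [-0.0004 -0.0013]
D mm [ -6.4   8.2 138. ] twist -0.44
```

Request:
play_rows:
  steps: "1 -0.003 0.004 0 -0.4; 1 -0.006 0.008 0.01 -0.4; 1 -0.006 0.008 0.03 -0.4; 1 -0.006 0.008 0.055 -0.4; 1 -0.006 0.008 0.080 -0.4; 1 -0.006 0.008 0.100 -0.4; 1 -0.006 0.008 0.112 -0.4; 1 -0.006 0.008 0.115 -0.4"

```text
time_s: 7.32
tcp_pos: [0.4743, 0.3339, 0.0847]
ee_rot: [-0.002, -0.085, 0.996, -0.001]
wrist_force: [-0.1, -0.3, -2.2]
grip_width: 0.13
```

Request:
play_rows:
  steps: "1 0 0 0 0; 1 0 0 0 0"

```text
time_s: 7.48
tcp_pos: [0.4761, 0.3354, 0.0881]
ee_rot: [0.001, -0.085, 0.996, 0.0]
wrist_force: [-0.1, -0.6, -1.1]
grip_width: 0.131
```

```bash
python3 -c "
from h import *
goal(.4761,.3327,.064,9.7)
d=manip.get_image('wrist');cv2.imwrite('pics/w8.png',d['img']);np.savez('w8.npz',**d)
d=manip.get_image('side')['img'];crop(d,215,150,375,270,5,'s8.png')"
```

```text
t 7.48 pos [0.4761 0.3354 0.0881] yaw 9.80 width 0.131 F [-0.1 -0.6 -1.1] tilt [0.0011 0.0009]
D mm [ 0.5 -2.6 24.1] twist 0.10
```

View pics/w8.png

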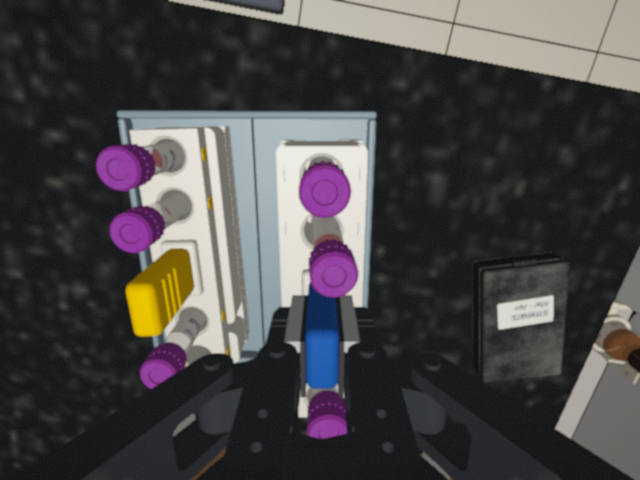

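View pics/s8.png

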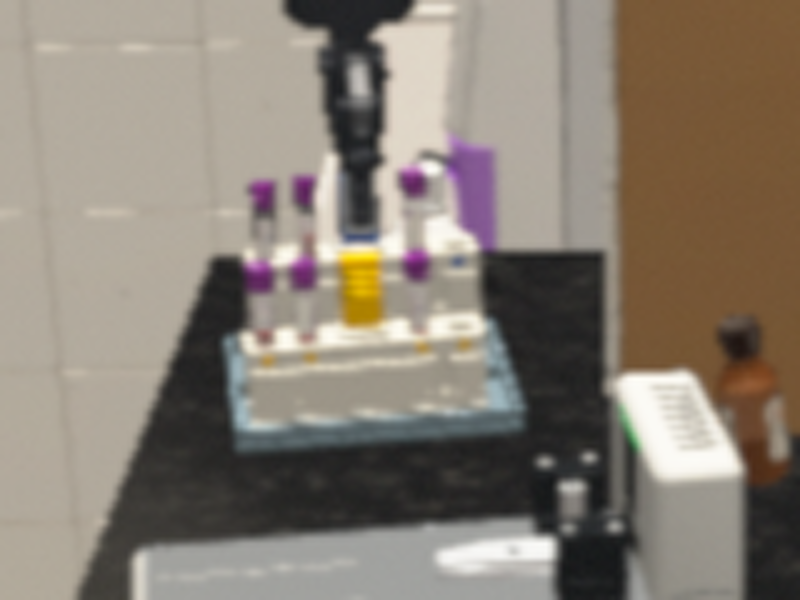

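Request:
play_rows:
  steps: "1 0 -0.003 0 0; 1 0 -0.003 0.006 0; 1 0 -0.003 0.012 0; 1 0 -0.003 0.017 0; 1 0 -0.003 0.020 0; 1 0 -0.003 0.022 0; 1 0 -0.003 0.023 0; 1 0 -0.003 0.024 0"

```text
time_s: 8.25
tcp_pos: [0.4756, 0.3319, 0.0637]
ee_rot: [-0.001, -0.086, 0.996, -0.0]
wrist_force: [-6.0, -3.2, 14.9]
grip_width: 0.133
```

```bash
python3 -c "
from h import *
goal(.4761,.3327,.064,9.7)
d=manip.get_image('wrist');cv2.imwrite('pics/w9.png',d['img']);np.savez('w8.npz',**d)
goal(.4761,.3327,.064,9.7)
d=manip.get_image('side')['img'];crop(d,215,150,375,270,5,'s9.png')"
```

```text
t 8.25 pos [0.4756 0.3319 0.0637] yaw 9.82 width 0.133 F [-6.  -3.2 14.9] tilt [-0.001  -0.0005]
D mm [-0.6  0.7 -0.3] twist 0.12
t 8.30 pos [0.4756 0.3319 0.0637] yaw 9.82 width 0.132 F [-1.7 -1.4  1.7] tilt [-0.0007 -0.0003]
D mm [-0.6  0.7 -0.3] twist 0.12
```

View pics/w9.png

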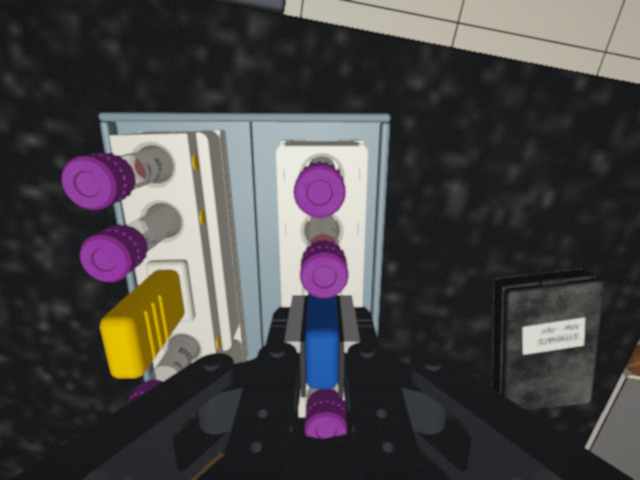

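View pics/s9.png

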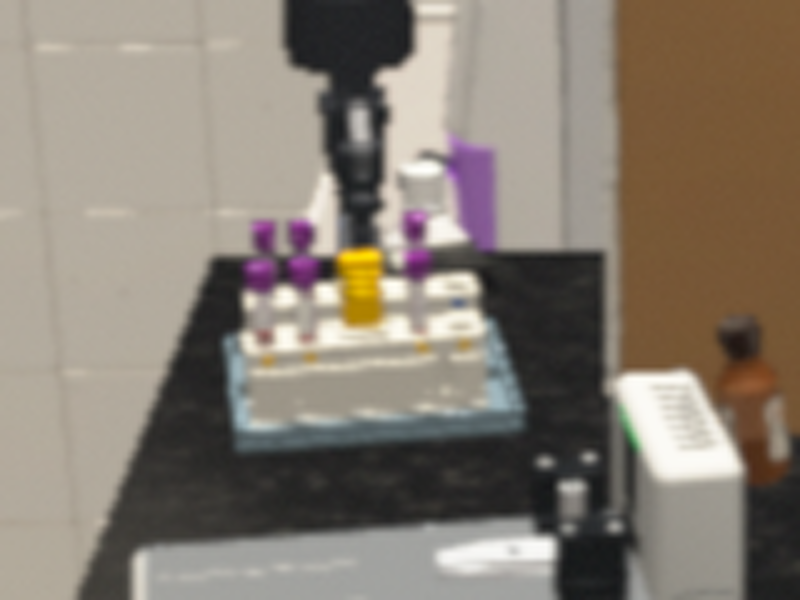

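Request:
play_rows:
  steps: "0.6 0 0 -0.001 0; 0.2 0 0 -0.001 0; 0.2 0 0 -0.001 0; 0.2 0 0 -0.002 0; 0.2 0 0 -0.015 0; 0.2 0 0 -0.045 0; 0.2 0 0 -0.08 0; 0.2 0 0 -0.12 0"

```text
time_s: 9.02
tcp_pos: [0.4749, 0.3313, 0.1833]
ee_rot: [-0.001, -0.086, 0.996, -0.001]
wrist_force: [0.9, 0.7, -0.6]
grip_width: 0.4
```

```bash
python3 -c "
from h import *
goal(.49,-.33,.2,0)
d=manip.get_image('wrist');cv2.imwrite('pics/w10.png',d['img']);np.savez('w10.npz',**d)"
```

```text
t 9.02 pos [0.4749 0.3313 0.1833] yaw 9.83 width 0.400 F [ 0.9  0.7 -0.6] tilt [-0.0024 -0.0022]
D mm [  98.1 -654.2  -15.2] twist 9.83
```

View pics/w10.png

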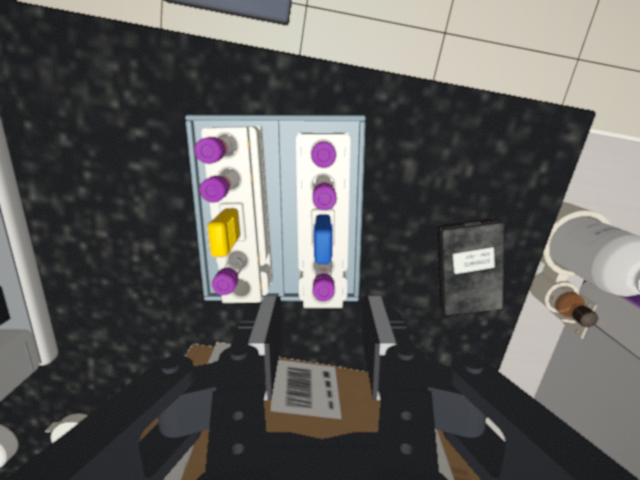

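```bash
python3 -c "
from h import *
goal(.461,-.383,.2,10.8)"
```

```text
t 9.07 pos [0.4792 0.3343 0.1926] yaw 9.79 width 0.402 F [2.1 1.3 6.2] tilt [0.008  0.0071]
D mm [ 139.7 -703.7  -12.6] twist -1.01
```

Request:
play_rows:
  steps: "0.2 0.003 -0.015 -0.005 0; 0.2 0.010 -0.050 -0.01 0; 0.2 0.017 -0.088 -0.01 0; 0.2 0.025 -0.126 -0.01 0; 0.2 0.033 -0.164 -0.01 0; 0.2 0.040 -0.202 -0.01 0; 0.2 0.048 -0.240 -0.01 0; 0.2 0.056 -0.278 -0.01 0"

```text
time_s: 9.73
tcp_pos: [0.4672, 0.0462, 0.1929]
ee_rot: [-0.0, -0.085, 0.996, -0.0]
wrist_force: [0.5, 0.1, 0.1]
grip_width: 0.399
```

Request:
play_rows:
  steps: "0.2 0.008 -0.038 0 0; 0.2 0.016 -0.076 0 0; 0.2 0.023 -0.114 0 0; 0.2 0.030 -0.152 0 0; 0.2 0.038 -0.190 0 0; 0.2 0.045 -0.228 0 0; 0.2 0.053 -0.266 0 0; 0.2 0.060 -0.304 0 0"

```text
time_s: 10.4
tcp_pos: [0.4595, -0.2633, 0.1929]
ee_rot: [-0.0, -0.085, 0.996, 0.0]
wrist_force: [0.5, -0.2, 0.8]
grip_width: 0.401
```

```bash
python3 -c "
from h import *
goal(.461,-.383,.2,10.8)"
```

```text
t 10.40 pos [ 0.4595 -0.2633  0.1929] yaw 9.79 width 0.401 F [ 0.5 -0.2  0.8] tilt [-0.0007  0.0002]
D mm [  18.9 -118.2   -7.1] twist -1.01
```

Request:
play_rows:
  steps: "0.2 0.006 -0.037 0 -1; 0.2 0.012 -0.074 0 -1; 0.2 0.017 -0.100 0 -1; 0.2 0.019 -0.114 0 -1; 0.2 0.019 -0.116 0 -1; 0.2 0.019 -0.116 0 -1; 0.2 0.019 -0.116 0 -1"

```text
time_s: 10.98
tcp_pos: [0.4621, -0.3769, 0.1927]
ee_rot: [-0.0, -0.095, 0.995, 0.001]
wrist_force: [-0.4, 0.8, -0.3]
grip_width: 0.399
```

```bash
python3 -c "
from h import *
goal(.461,-.383,.2,10.8)
d=manip.get_image('wrist');cv2.imwrite('pics/w11.png',d['img']);np.savez('w11.npz',**d)"
```

```text
t 10.98 pos [ 0.4621 -0.3769  0.1927] yaw 10.91 width 0.399 F [-0.4  0.8 -0.3] tilt [-0.0007  0.0017]
D mm [ 2.3 -5.7 -7.3] twist 0.11
```

View pics/w11.png

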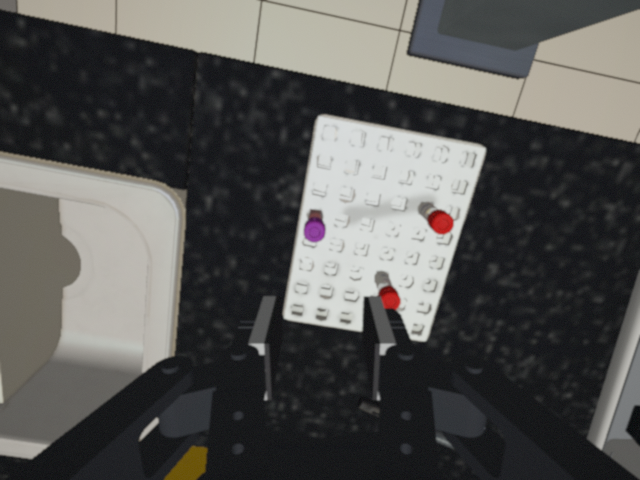

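Run:
```python
from fit import *
d=dict(np.load('w11.npz'));im=d['img']
crop(im,280,190,350,260,8,'w11c.png')
print(blobs(im,'p',(270,190,350,270),20)); print(px2w(d,314.5,231,.081))
```

```text
[([314.22, 229.24], 386, [305, 217, 20, 25])]
[ 0.46080432 -0.38145246  0.081     ]
```

View pics/w11c.png

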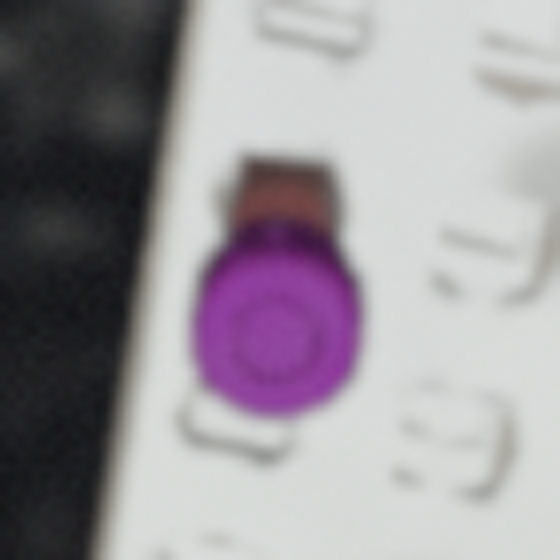

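Run:
```python
from h import *
d=dict(np.load('w11.npz'));print(px2w(d,314.6,232,.081))
goal(.4614,-.3814,.105,10.9)
```

```text
[ 0.46151616 -0.38124763  0.081     ]
t 11.03 pos [ 0.4624 -0.3766  0.1929] yaw 10.95 width 0.398 F [ 0.1  0.7 -0.4] tilt [-0.0004  0.0016]
D mm [ 1.9 -4.7 87.9] twist 0.05
```

Request:
play_rows:
  steps: "0.2 0.001 -0.003 0.015 0; 0.2 0.002 -0.004 0.045 0; 0.2 0.002 -0.004 0.075 0; 0.2 0.002 -0.004 0.088 0; 0.2 0.002 -0.004 0.088 0; 0.2 0.002 -0.004 0.088 0; 0.2 0.002 -0.004 0.088 0"

```text
time_s: 11.62
tcp_pos: [0.4618, -0.3833, 0.1068]
ee_rot: [0.001, -0.095, 0.996, -0.001]
wrist_force: [-0.0, -0.4, 0.5]
grip_width: 0.397
```

Run:
```python
from h import *
d=manip.get_image('wrist');cv2.imwrite('pics/w12.png',d['img']);np.savez('w12.npz',**d)
goal(.4614,-.3814,.055,10.9)
```

```text
t 11.67 pos [ 0.4619 -0.3836  0.1071] yaw 10.84 width 0.400 F [ 0.6 -0.3  0.5] tilt [ 0.0025 -0.0015]
D mm [ 0.2  2.3 52.1] twist -0.06
```

View pics/w12.png

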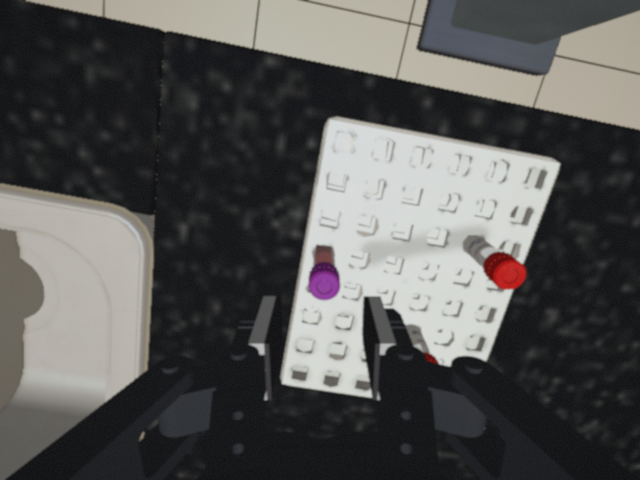

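Run:
```python
from h import *
d=dict(np.load('w12.npz'));print(px2w(d,324,286,.081), d['T'][:3,3])
R=q2R(manip.state()['ee_rot']);p=manip.state()['tcp_pos'];c=d['T'][:3,3];print(R.T@(c-p))
d=dict(np.load('w11.npz'));print(d['T'][:3,3])
```

```text
[ 0.46135633 -0.38160645  0.081     ] [ 0.38296684 -0.39755391  0.24951511]
[ 0.07983343  0.00085312 -0.14259053]
[ 0.38370168 -0.3916023   0.33556021]
```

Request:
play_rows:
  steps: "0.2 0 0.002 0.01 0; 0.2 0 0.002 0.03 0; 0.2 0 0.002 0.045 0; 0.2 0 0.002 0.051 0; 0.2 0 0.002 0.051 0; 0.2 0 0.002 0.051 0; 0.2 0 0.002 0.051 0"

```text
time_s: 12.25
tcp_pos: [0.4609, -0.3817, 0.0552]
ee_rot: [0.001, -0.094, 0.996, -0.001]
wrist_force: [0.1, -0.5, -0.3]
grip_width: 0.398
```

Run:
```python
from h import *
d=manip.get_image('wrist');cv2.imwrite('pics/w13.png',d['img']);np.savez('w13.npz',**d)
goal(.4614,-.3815,.055,10.9)
```

```text
t 12.30 pos [ 0.461  -0.3817  0.0553] yaw 10.81 width 0.398 F [-1.2  0.3  0. ] tilt [ 0.0016 -0.001 ]
D mm [-0.5  0.1  0.3] twist -0.09
```

View pics/w13.png

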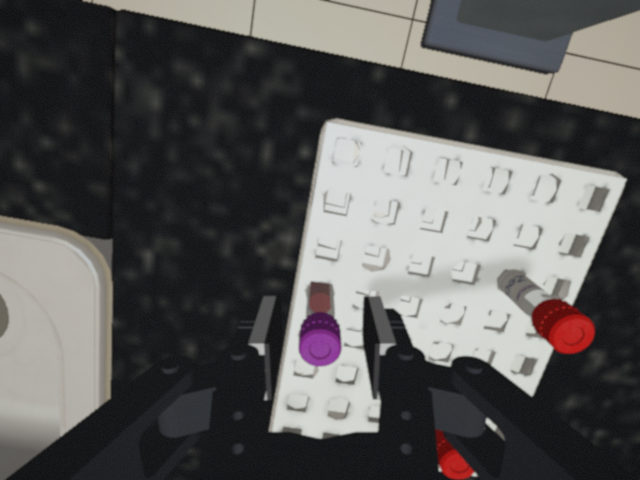

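Purple cap (320,345) lies centred between the fingers; closing.

Request:
play_rows:
  steps: "0.5 0 0 0 0; 1 0 0 0 0; 1 0 0 0 0; 1 0 0 0 0; 1 0 0 0 0; 1 0 0 0 0"

```text
time_s: 12.8
tcp_pos: [0.461, -0.3816, 0.0551]
ee_rot: [0.001, -0.094, 0.996, -0.0]
wrist_force: [-0.3, 0.7, 6.1]
grip_width: 0.164
```

Run:
```python
from h import *
d=manip.get_image('wrist');cv2.imwrite('pics/w14.png',d['img']);np.savez('w14.npz',**d)
goal(.4614,-.3815,.055,10.9)
```

```text
t 12.85 pos [ 0.461  -0.3815  0.0551] yaw 10.82 width 0.162 F [-1.2  0.4  5.9] tilt [ 0.0014 -0.0007]
D mm [-0.4 -0.1  0.1] twist -0.08
```

View pics/w14.png

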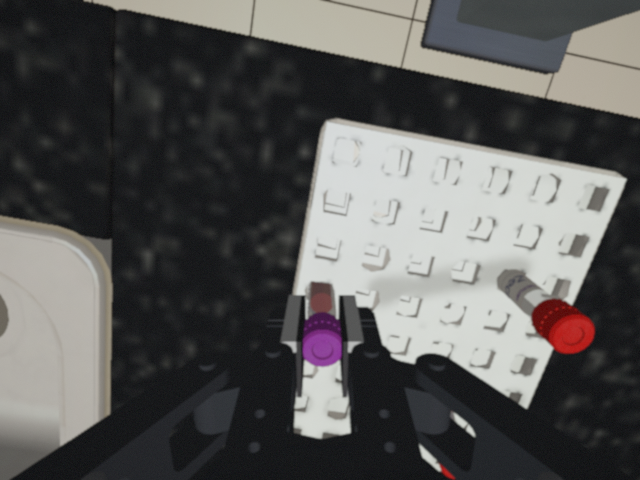

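Request:
play_rows:
  steps: "1 0 0 -0.005 0; 1 0 0 -0.018 0; 1 0 0 -0.036 0; 1 0 0 -0.058 0; 1 0 0 -0.083 0; 1 0 0 -0.108 0; 1 0 0 -0.128 0; 1 0 0 -0.14 0"

```text
time_s: 13.52
tcp_pos: [0.4609, -0.3819, 0.1977]
ee_rot: [0.001, -0.094, 0.996, -0.001]
wrist_force: [0.6, -0.1, 0.9]
grip_width: 0.158
```

Run:
```python
from h import *
im=cv2.imread('pics/w10.png'); crop(im,180,105,300,310,3.5,'w10c.png') if 0 else crop(im,185,115,285,315,4,'w10c.png')
goal(.5374,.2757,.195,10.9)
d=manip.get_image('wrist');cv2.imwrite('pics/w15.png',d['img']);np.savez('w15.npz',**d)
```

```text
t 13.52 pos [ 0.4609 -0.3819  0.1977] yaw 10.80 width 0.158 F [ 0.6 -0.1  0.9] tilt [ 0.0031 -0.0018]
D mm [-198.3  631.6    1.7] twist -0.10
```

View pics/w10c.png

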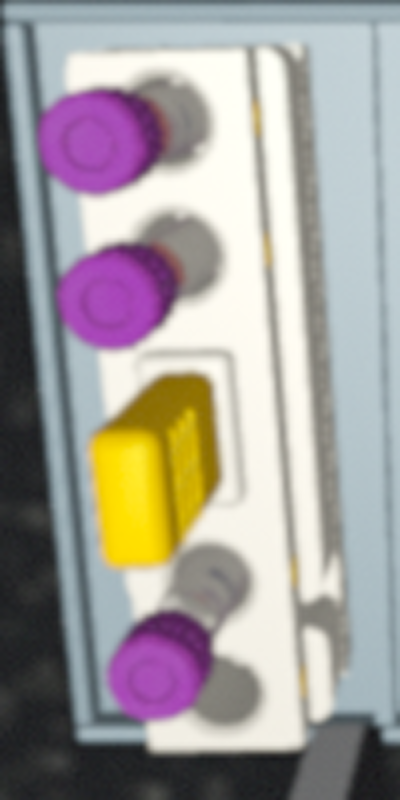

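View pics/w15.png

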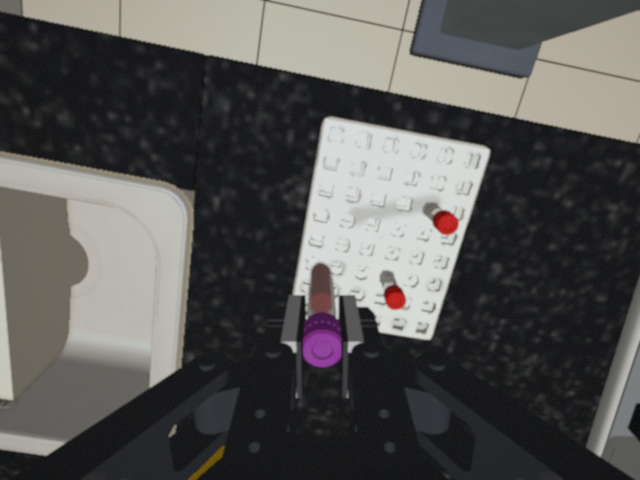

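Run:
```python
from fit import *
d=dict(np.load('w10.npz'))
g=lambda u,v,z:px2w(d,185+u/4,115+v/4,z)
q=[g(*p,.096) for p in((92,141),(108,300),(154,680))]
v=q[2]-q[0]; v/=np.linalg.norm(v); o=np.mean([q[i]-v*x/1e3 for i,x in enumerate((-56,-32,32))],0)
print('yellow yaw',np.degrees(np.arctan2(v[1],v[0])),o, np.linalg.norm(q[2]-q[0]), o+v*.056)
# carrier top corners z=.05: near-left(66,52), far-left(148,752), far right (304,748)
a,b,c=g(68,52,.05),g(150,752,.05),g(304,750,.05); print(np.degrees(np.arctan2(*(b-a)[1::-1])),np.linalg.norm(b-a),np.linalg.norm(c-b),b,c,(b+c)/2)
# well mouth far: partially hidden ~ (225,690) z .05
print(g(222,690,.05))
d=dict(np.load('w15.npz'));print('cap',px2w(d,322,347,.197+.024),'foot?',px2w(d,320,268,.146))
```

```text
yellow yaw 11.225832803589745 [0.4822169  0.26546654 0.096     ] 0.08808767689337917 [0.53714547 0.27636843 0.096     ]
11.189826954020015 0.13705586663346545 0.03145385509723195 [0.55327478 0.26314892 0.05      ] [0.54742279 0.2940536  0.05      ] [0.55034879 0.27860126 0.05      ]
[0.53690987 0.27616706 0.05      ]
cap [ 0.4618991  -0.38081301  0.221     ] foot? [ 0.46214158 -0.38202494  0.146     ]
```

Request:
play_rows:
  steps: "1 -0.003 0.010 0 0; 1 -0.009 0.030 0 0; 1 -0.019 0.062 0 0; 1 -0.031 0.098 0 0; 1 -0.043 0.135 0 0; 1 -0.054 0.172 0 0; 1 -0.066 0.209 0 0; 1 -0.077 0.246 0 0"

```text
time_s: 14.23
tcp_pos: [0.4884, -0.122, 0.1928]
ee_rot: [-0.001, -0.095, 0.996, 0.0]
wrist_force: [0.7, -0.5, 0.4]
grip_width: 0.164
```

Request:
play_rows:
  steps: "1 -0.012 0.037 0 0; 1 -0.023 0.074 0 0; 1 -0.035 0.111 0 0; 1 -0.046 0.148 0 0; 1 -0.058 0.185 0 0; 1 -0.069 0.222 0 0; 1 -0.081 0.258 0 0; 1 -0.091 0.290 0 0"

```text
time_s: 14.9
tcp_pos: [0.5228, 0.1801, 0.1926]
ee_rot: [-0.001, -0.095, 0.995, -0.0]
wrist_force: [0.7, -0.5, -0.2]
grip_width: 0.16
```

Run:
```python
from h import *
goal(.537,.2762,.195,11.2)
```

```text
t 14.90 pos [0.5228 0.1801 0.1926] yaw 10.95 width 0.160 F [ 0.7 -0.5 -0.2] tilt [-0.0029 -0.0005]
D mm [-32.2  91.6  -2.5] twist -0.25
```

Run:
```python
from h import *
t=manip.get_image('top'); im=t['img']
for u,v in((106,197),(222,204)): print(px2w(t,u,v,0))
for u,v in((90,168),(195,176)): print(px2w(t,u,v,.25),px2w(t,u,v,.3))
crop(im,70,40,350,310,2.5,'t2.png')
```

```text
[0.62834198 0.52595875 0.        ]
[0.62648556 0.22228966 0.        ]
[0.63095589 0.47689141 0.25      ] [0.61625599 0.4567067  0.3       ]
[0.62564286 0.24527937 0.25      ] [0.6111569  0.23442119 0.3       ]
```

View pics/t2.png

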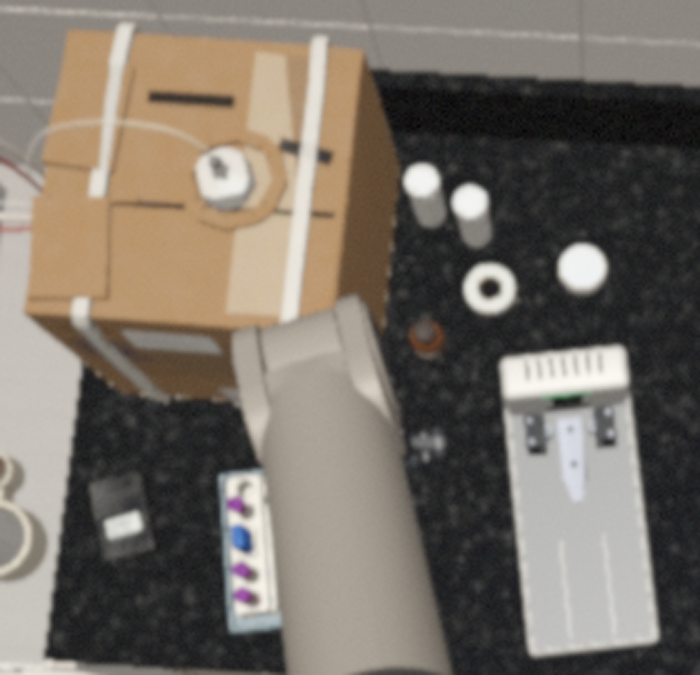

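Run:
```python
from h import *
t=manip.get_image('side'); im=t['img']
cv2.imwrite('pics/s16.png',im)
for z in (.2,.25,.3):print(z,w2px(t,[.627,.24,z]))
```

```text
0.2 [337.87059967 166.75491421]
0.25 [337.71541425 148.3999148 ]
0.3 [337.55562291 129.50013786]
```

View pics/s16.png

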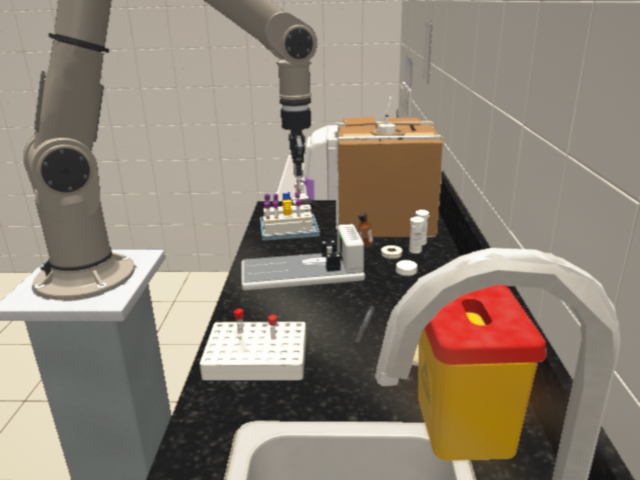

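Request:
play_rows:
  steps: "1 -0.010 0.030 0 0; 1 -0.020 0.058 0 0; 1 -0.028 0.080 0 0; 1 -0.032 0.091 0 -0.3; 1 -0.032 0.091 0 -0.3; 1 -0.032 0.091 0 -0.3; 1 -0.032 0.091 0 -0.3"

```text
time_s: 15.58
tcp_pos: [0.5388, 0.2698, 0.1937]
ee_rot: [-0.001, -0.096, 0.995, -0.001]
wrist_force: [-0.1, 0.3, 0.4]
grip_width: 0.16
```

Run:
```python
from h import *
d=manip.get_image('wrist');cv2.imwrite('pics/w17.png',d['img']);np.savez('w17.npz',**d)
goal(.537,.2762,.12,11.2)
```

```text
t 15.63 pos [0.539  0.2698 0.194 ] yaw 10.97 width 0.165 F [-0.2 -0.4 -0.5] tilt [-0.0006 -0.0014]
D mm [ 0.7  6.8 74. ] twist -0.23
```

View pics/w17.png

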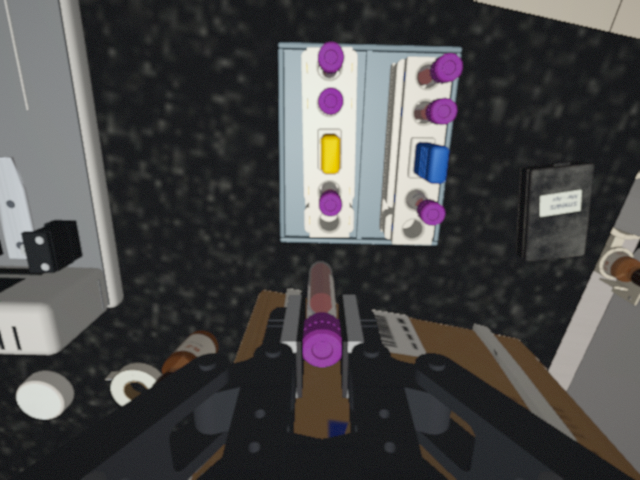

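Run:
```python
from h import *
im=cv2.imread('pics/w17.png'); crop(im,285,40,375,280,3.3,'x.png'); crop(im,295,40,365,130,8,'w17a.png');crop(im,295,180,365,290,7,'w17b.png')
```

```text
(no output)
```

View pics/w17b.png

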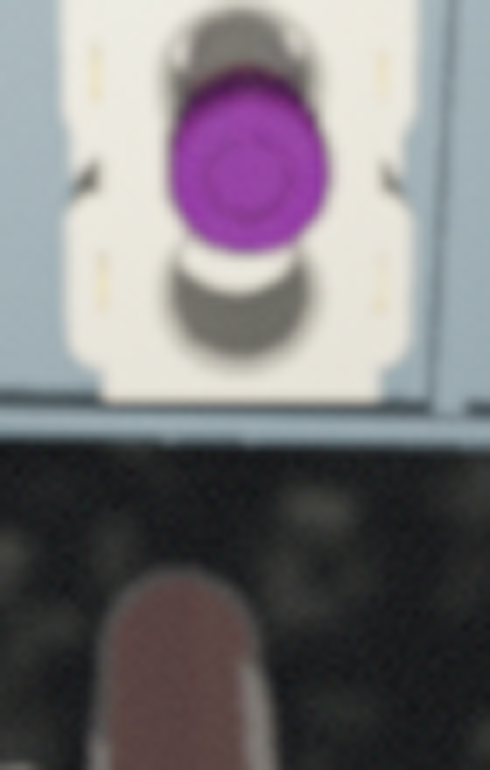

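View pics/w17a.png

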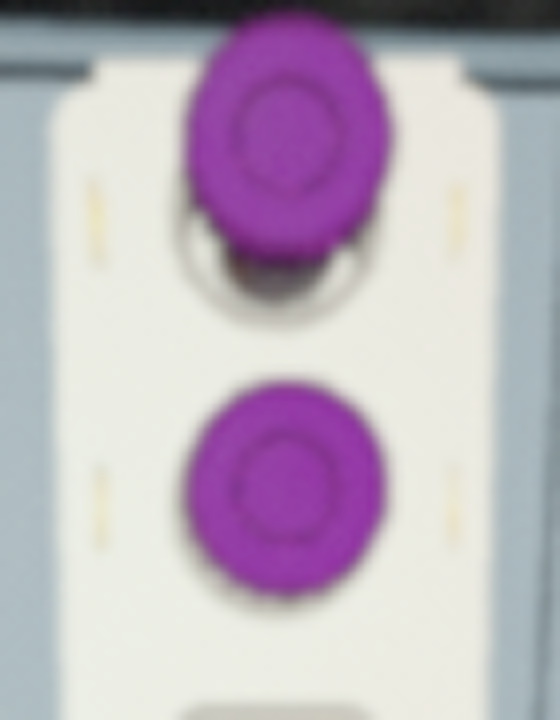

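Run:
```python
from h import *
d=dict(np.load('w17.npz'))
print('well',px2w(d,329.1,220.6,.05))
q=[px2w(d,295+u/8,40+v/8,.096) for u,v in((287,135),(285,487))]+[px2w(d,295+247/7,180+172/7,.096)]
v=q[2]-q[0]; v/=np.linalg.norm(v); o=np.mean([q[i]-v*x/1e3 for i,x in enumerate((-56,-32,32))],0)
print('yaw',np.degrees(np.arctan2(v[1],v[0])),o,o+v*.056,np.linalg.norm(q[2]-q[0]))
print('foot edge',px2w(d,320.4,260.7,.143),'cap top',px2w(d,322,348,.194+.0265),)
s=manip.state();print(s['tcp_pos'])
for f in ['w1','w7','w10','w17']:
    pass
```

```text
well [0.53650532 0.27572283 0.05      ]
yaw 11.196669299278392 [0.48254346 0.26494885 0.096     ] [0.53747758 0.27582278 0.096     ] 0.08738810534178652
foot edge [0.53514994 0.26895957 0.143     ] cap top [0.53801593 0.27048842 0.2205    ]
[0.53904295 0.26976311 0.19398128]
```

Request:
play_rows:
  steps: "1 0.001 0.004 0 -0.2; 1 0.001 0.0065 0.008 -0.2; 1 0.001 0.0065 0.025 -0.2; 1 0.001 0.0065 0.045 -0.2; 1 0.001 0.0065 0.058 -0.2; 1 0.001 0.0065 0.06 -0.2; 1 0.001 0.0065 0.06 -0.2; 1 0.001 0.0065 0.06 -0.2"

```text
time_s: 16.3
tcp_pos: [0.5372, 0.2785, 0.1348]
ee_rot: [0.0, -0.099, 0.995, 0.0]
wrist_force: [1.2, 0.2, 0.3]
grip_width: 0.164
```

Run:
```python
from h import *
d=manip.get_image('wrist');cv2.imwrite('pics/w18.png',d['img']);np.savez('w18.npz',**d)
goal(.5369,.2758,.07,11.2); crop(d['img'],240,100,400,300,4,'w18c.png')
```

```text
t 16.35 pos [0.5374 0.2787 0.1352] yaw 11.31 width 0.158 F [-0.   0.1  0.4] tilt [0.0012 0.0008]
D mm [ 1.2 -2.7 65.2] twist 0.11
```

View pics/w18c.png

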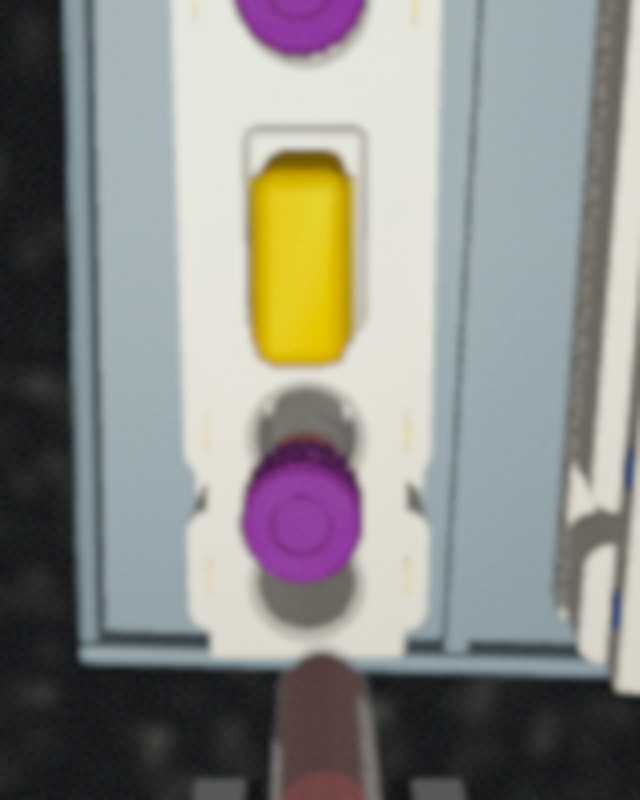

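Run:
```python
from h import *
d=dict(np.load('w18.npz'))
print('well',px2w(d,240+306/4,100+578/4,.05), px2w(d,240+301/4,100+523/4,.096)+.024*np.array([.981,.194,0]))
print('foot edge',px2w(d,240+320/4,100+652/4,.086))
print(manip.state()['tcp_pos'])
```

```text
well [0.53639577 0.27566614 0.05      ] [0.53716872 0.27583109 0.096     ]
foot edge [0.53420529 0.27765912 0.086     ]
[0.53744373 0.27866751 0.13517946]
```

Request:
play_rows:
  steps: "1 0.001 -0.0027 0 0; 1 0.001 -0.0027 0.01 0; 1 0.001 -0.0027 0.022 0; 1 0.001 -0.0027 0.027 0; 1 0.001 -0.0027 0.027 0; 1 0.001 -0.0027 0.027 0; 1 0.001 -0.0027 0.027 0"

```text
time_s: 16.93
tcp_pos: [0.5365, 0.2757, 0.1072]
ee_rot: [-0.0, -0.099, 0.995, -0.0]
wrist_force: [-1.3, -0.5, -0.4]
grip_width: 0.16
```

Run:
```python
from h import *
d=manip.get_image('wrist');cv2.imwrite('pics/w19.png',d['img']);np.savez('w19.npz',**d)
goal(.5369,.2757,.07,11.2); crop(d['img'],240,120,400,320,4,'w19c.png')
```

```text
t 16.98 pos [0.5366 0.2758 0.1075] yaw 11.32 width 0.154 F [-0.8 -0.   0.8] tilt [0.0004 0.0002]
D mm [-0.2 -0.1 37.5] twist 0.12
```

View pics/w19c.png

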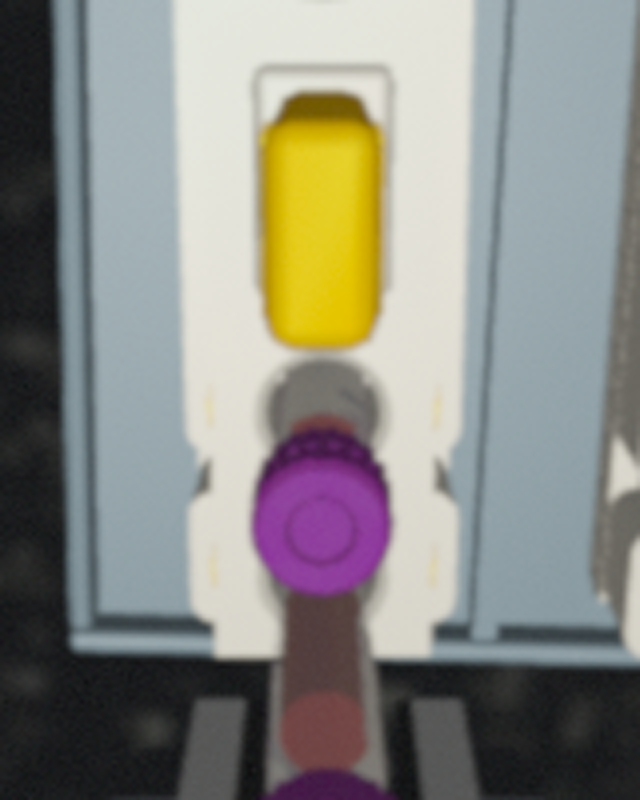

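Request:
play_rows:
  steps: "1 0 0 0.006 0; 1 0 0 0.012 0; 1 0 0 0.018 0; 1 0 0 0.022 0"

```text
time_s: 17.32
tcp_pos: [0.5359, 0.2754, 0.0843]
ee_rot: [-0.0, -0.099, 0.995, -0.0]
wrist_force: [0.0, 0.4, -0.9]
grip_width: 0.161
```

Run:
```python
from h import *
d=manip.get_image('wrist');cv2.imwrite('pics/w20.png',d['img']);np.savez('w20.npz',**d)
goal(.5369,.2757,.0705,11.2); crop(d['img'],240,120,400,320,4,'w20c.png')
```

```text
t 17.37 pos [0.5355 0.2752 0.0836] yaw 11.33 width 0.161 F [-0.   0.4 -1.6] tilt [-0.0019 -0.0012]
D mm [-1.5  0.2 13.1] twist 0.13
```

View pics/w20c.png

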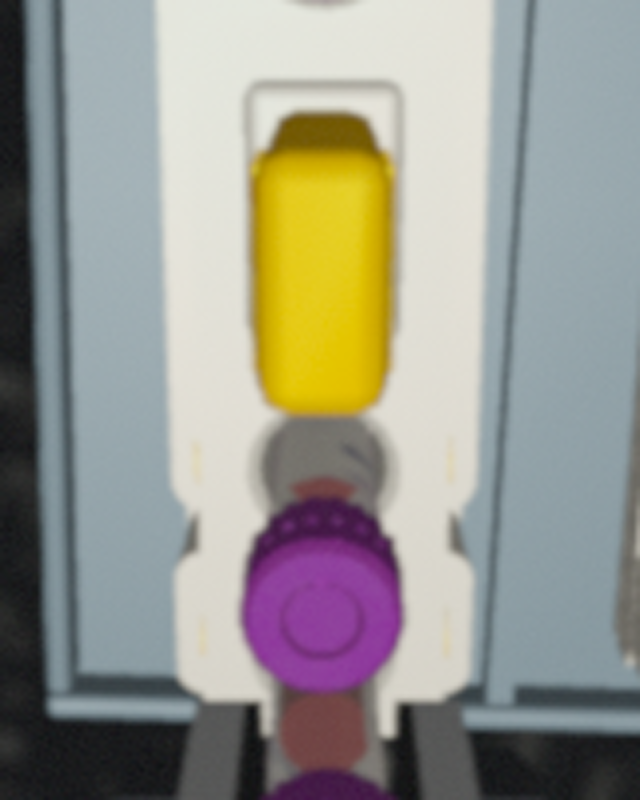

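Request:
play_rows:
  steps: "1 -0.0005 0 0.005 0; 1 -0.0005 0 0.009 0; 1 -0.0005 0 0.012 0; 1 -0.0005 0 0.013 0; 1 -0.0005 0 0.013 0"

```text
time_s: 17.78
tcp_pos: [0.5367, 0.2756, 0.0719]
ee_rot: [-0.0, -0.099, 0.995, -0.0]
wrist_force: [1.1, -0.5, -0.2]
grip_width: 0.163
```

Run:
```python
from h import *
goal(.5369,.2757,.0705,11.2)
```

```text
t 17.78 pos [0.5367 0.2756 0.0719] yaw 11.32 width 0.163 F [ 1.1 -0.5 -0.2] tilt [-0.0005 -0.0003]
D mm [-0.2  0.   1.4] twist 0.12
```

Request:
play_rows:
  steps: "1 0 0 0.001 0; 1 0 0 0.0018 0; 1 0 0 0.0018 0; 1 0 0 0.0018 0"

```text
time_s: 18.12
tcp_pos: [0.537, 0.2758, 0.0706]
ee_rot: [0.0, -0.099, 0.995, 0.0]
wrist_force: [-0.6, -0.3, -0.2]
grip_width: 0.162
```

Request:
play_rows:
  steps: "0.6 0 0 0 0; 0.2 0 0 0 0; 0.2 0 0 0 0; 0.2 0 0 -0.005 0; 0.2 0 0 -0.025 0; 0.2 0 0 -0.055 0; 0.2 0 0 -0.09 0; 0.2 0.02 0 -0.12 0"

```text
time_s: 18.78
tcp_pos: [0.5202, 0.2721, 0.193]
ee_rot: [0.002, -0.098, 0.995, 0.0]
wrist_force: [1.7, 0.4, 0.8]
grip_width: 0.403
```

Request:
play_rows:
  steps: "0.2 0.02 0 0 0; 0.2 0.034 0 0 0; 0.2 0.034 0 0 0; 0.2 0.034 0 0 0"

```text
time_s: 19.12
tcp_pos: [0.4838, 0.2652, 0.1911]
ee_rot: [0.0, -0.099, 0.995, 0.0]
wrist_force: [0.2, -0.2, 0.2]
grip_width: 0.4
```

Run:
```python
from h import *
d=manip.get_image('wrist');cv2.imwrite('pics/w21.png',d['img']);np.savez('w21.npz',**d)
crop(d['img'],170,70,370,330,3,'w21c.png')
goal(.4824,.2651,.065,11.2)
```

```text
t 19.17 pos [0.4844 0.2653 0.1909] yaw 11.33 width 0.400 F [ 0.   0.3 -1.2] tilt [0.0008 0.0004]
D mm [  2.1   0.2 125.9] twist 0.13
```

View pics/w21.png

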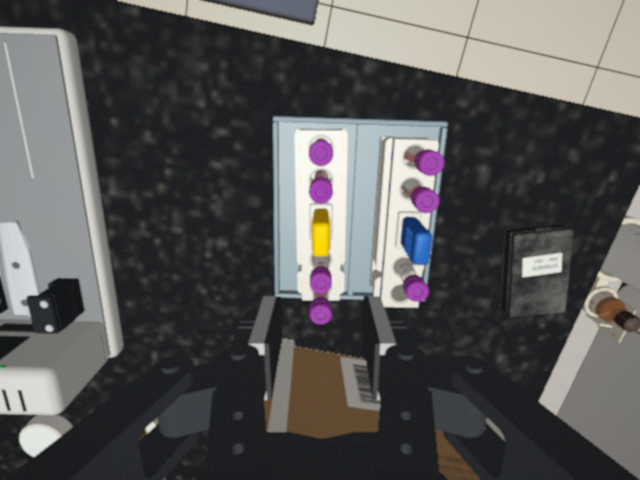

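View pics/w21c.png

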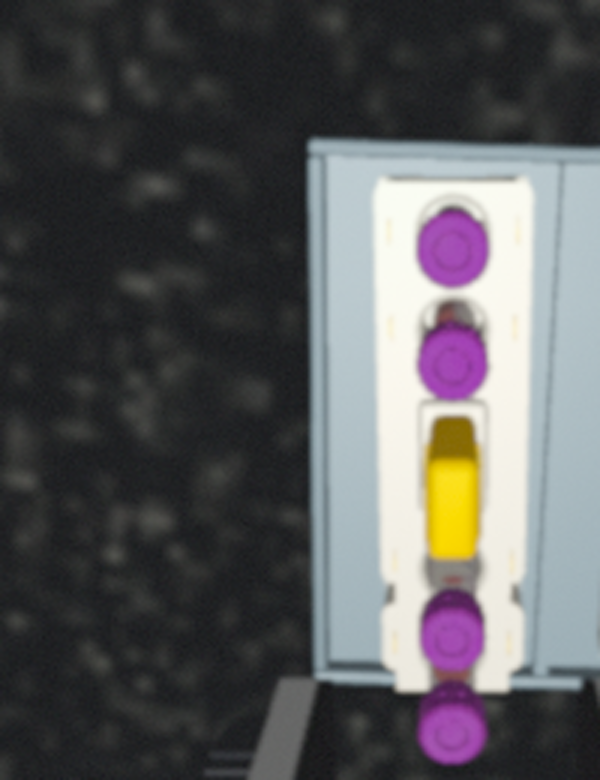

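Run:
```python
from fit import *
d=dict(np.load('w21.npz'))
q=[px2w(d,170+u/3,70+v/3,.096) for u,v in((453,250),(453,365),(453,638),(452,736))]
for a in q: print(a.round(4))
print([round(1e3*np.linalg.norm(q[i+1]-q[i]),1) for i in range(3)])
v=q[2]-q[0]; v/=np.linalg.norm(v); o=np.mean([q[i]-v*x/1e3 for i,x in enumerate((-56,-32,32))],0)
print(np.degrees(np.arctan2(v[1],v[0])),o)
g=px2w(d,170+452.5/3,70+510/3,.098); print(g)
goal(o[0],o[1],.065,11.2)
```

```text
[0.4275 0.2542 0.096 ]
[0.451  0.2589 0.096 ]
[0.5132 0.2714 0.096 ]
[0.5382 0.2762 0.096 ]
[np.float64(23.9), np.float64(63.5), np.float64(25.4)]
11.340775016182448 [0.48222495 0.2652001  0.096     ]
[0.48218752 0.26508327 0.098     ]
t 19.17 pos [0.4844 0.2653 0.1909] yaw 11.33 width 0.400 F [ 0.   0.3 -1.2] tilt [0.0008 0.0004]
D mm [  2.3   0.3 125.9] twist 0.13
```

Request:
play_rows:
  steps: "0.2 0.0015 0 0.015 0; 0.2 0.002 0 0.045 0; 0.2 0.002 0 0.075 0; 0.2 0.002 0 0.088 0; 0.2 0.002 0 0.09 0; 0.2 0.002 0 0.09 0; 0.2 0.002 0 0.09 0"

```text
time_s: 19.75
tcp_pos: [0.4832, 0.2651, 0.1012]
ee_rot: [0.001, -0.098, 0.995, 0.0]
wrist_force: [-0.6, 0.3, 0.2]
grip_width: 0.403
```

Run:
```python
from h import *
d=manip.get_image('wrist');cv2.imwrite('pics/w22.png',d['img']);np.savez('w22.npz',**d)
goal(.4822,.2652,.0645,11.2)
```

```text
t 19.80 pos [0.4833 0.2652 0.1016] yaw 11.30 width 0.400 F [ 0.6 -0.3  1.1] tilt [0.0019 0.0012]
D mm [ 1.2  0.2 37.1] twist 0.10
```

View pics/w22.png

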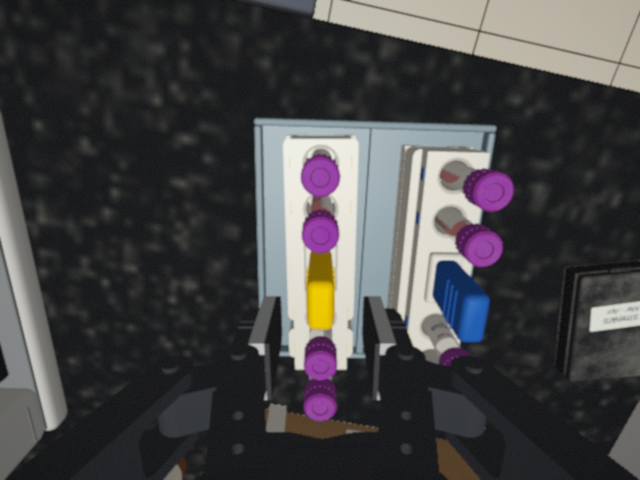

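Request:
play_rows:
  steps: "0.2 0.0005 0 0.008 0; 0.2 0.0005 0 0.022 0; 0.2 0.0005 0 0.033 0; 0.2 0.0005 0 0.037 0; 0.2 0.0005 0 0.037 0; 0.2 0.0005 0 0.037 0; 0.2 0.0005 0 0.037 0"

```text
time_s: 20.38
tcp_pos: [0.4819, 0.2649, 0.064]
ee_rot: [0.0, -0.099, 0.995, 0.0]
wrist_force: [-0.8, -0.2, -0.0]
grip_width: 0.398
```

Request:
play_rows:
  steps: "0.5 0 0 0 0; 1 0 0 0 0; 1 0 0 0 0; 1 0 0 0 0; 1 0 0 0 0; 1 0 0 0 0"

```text
time_s: 20.88
tcp_pos: [0.4818, 0.2648, 0.064]
ee_rot: [0.0, -0.099, 0.995, 0.0]
wrist_force: [-0.9, -1.2, 6.3]
grip_width: 0.129
```

Run:
```python
from h import *
d=manip.get_image('wrist');cv2.imwrite('pics/w23.png',d['img']);np.savez('w23.npz',**d)
goal(.4822,.2652,.0645,11.2)
```

```text
t 20.93 pos [0.4818 0.2648 0.064 ] yaw 11.32 width 0.132 F [ 0.1 -0.2  6. ] tilt [0.0006 0.0005]
D mm [-0.4  0.3 -0.5] twist 0.12
```

View pics/w23.png

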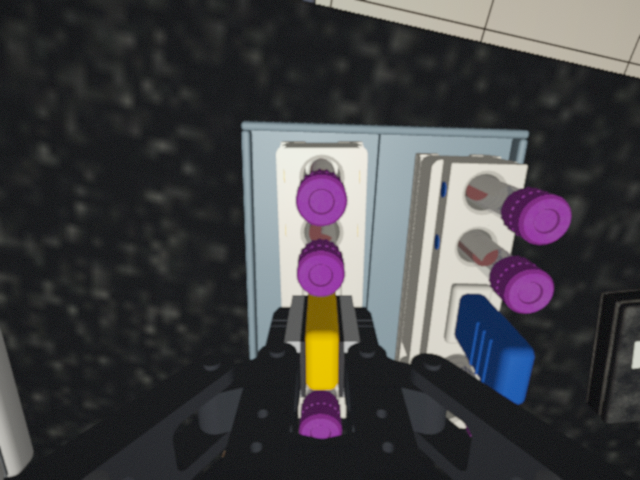

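Request:
play_rows:
  steps: "1 0 0 -0.004 0; 1 0 0 -0.014 0; 1 0 0 -0.03 0; 1 0 0 -0.05 0; 1 0 0 -0.072 0; 1 0 0 -0.092 0; 1 0 0 -0.107 0; 1 0 0 -0.115 0"

```text
time_s: 21.6
tcp_pos: [0.4821, 0.2649, 0.1809]
ee_rot: [0.001, -0.099, 0.995, 0.001]
wrist_force: [0.5, 0.1, -2.5]
grip_width: 0.133
```

Run:
```python
from h import *
goal(.4636,-.0026,.18,9.4)
```

```text
t 21.60 pos [0.4821 0.2649 0.1809] yaw 11.31 width 0.133 F [ 0.5  0.1 -2.5] tilt [0.002  0.0016]
D mm [  70.6 -258.7    0.4] twist 1.91
```

Request:
play_rows:
  steps: "1 0.003 -0.010 0 0; 1 0.009 -0.032 0 0.3; 1 0.017 -0.064 0 0.6; 1 0.027 -0.100 0 0.9; 1 0.037 -0.136 0 1.2; 1 0.047 -0.172 0 1.5; 1 0.056 -0.205 0 1.9; 1 0.064 -0.232 0 1.9"

```text
time_s: 22.27
tcp_pos: [0.4623, 0.0208, 0.1774]
ee_rot: [-0.001, -0.081, 0.997, -0.0]
wrist_force: [0.6, -0.5, -1.8]
grip_width: 0.13
```

Request:
play_rows:
  steps: "1 0.004 -0.016 0 0; 1 0.006 -0.024 0 0; 1 0.0065 -0.026 0 0; 1 0.0065 -0.026 0 0; 1 0.0065 -0.026 0 0"

```text
time_s: 22.68
tcp_pos: [0.462, -0.0009, 0.1782]
ee_rot: [-0.0, -0.083, 0.997, 0.0]
wrist_force: [-0.1, 0.6, -1.8]
grip_width: 0.13
```

Run:
```python
from h import *
goal(.4636,-.0026,.082,9.4)
d=manip.get_image('wrist');cv2.imwrite('pics/w24.png',d['img']);np.savez('w24.npz',**d)
```

```text
t 22.68 pos [ 0.462  -0.0009  0.1782] yaw 9.52 width 0.130 F [-0.1  0.6 -1.8] tilt [-0.0006  0.0003]
D mm [-1.3 -2.  96.2] twist 0.12
```

View pics/w24.png

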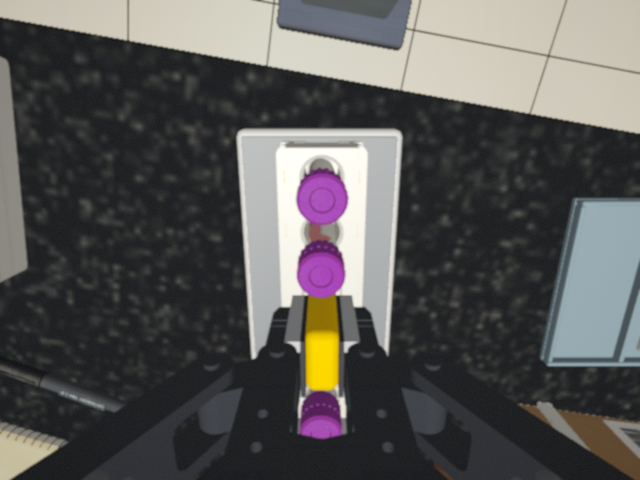

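Request:
play_rows:
  steps: "1 0 -0.001 0.006 0.1; 1 0 -0.0018 0.02 0.1; 1 0 -0.0018 0.038 0.1; 1 0 -0.0018 0.056 0.1; 1 0 -0.0018 0.070 0.1; 1 0 -0.0018 0.078 0.1; 1 0 -0.0018 0.08 0.1; 1 0 -0.0018 0.08 0.1"

```text
time_s: 23.4
tcp_pos: [0.4622, -0.0036, 0.098]
ee_rot: [-0.001, -0.082, 0.997, -0.0]
wrist_force: [-1.0, 0.8, -2.7]
grip_width: 0.131
```

Request:
play_rows:
  steps: "1 0 0 0 0; 1 0 0 0 0"

```text
time_s: 23.57
tcp_pos: [0.4631, -0.0037, 0.0992]
ee_rot: [0.001, -0.081, 0.997, 0.0]
wrist_force: [0.3, 0.6, -2.7]
grip_width: 0.132
```

Run:
```python
from h import *
goal(.4630,-.0027,.082,9.4)
d=manip.get_image('wrist');cv2.imwrite('pics/w25.png',d['img']);np.savez('w25.npz',**d)
s=manip.get_image('side')['img'];crop(s,220,170,380,300,5,'s25.png')
```

```text
t 23.57 pos [ 0.4631 -0.0037  0.0992] yaw 9.33 width 0.132 F [ 0.3  0.6 -2.7] tilt [0.0016 0.0004]
D mm [ 0.   1.  17.2] twist -0.07
```

View pics/w25.png

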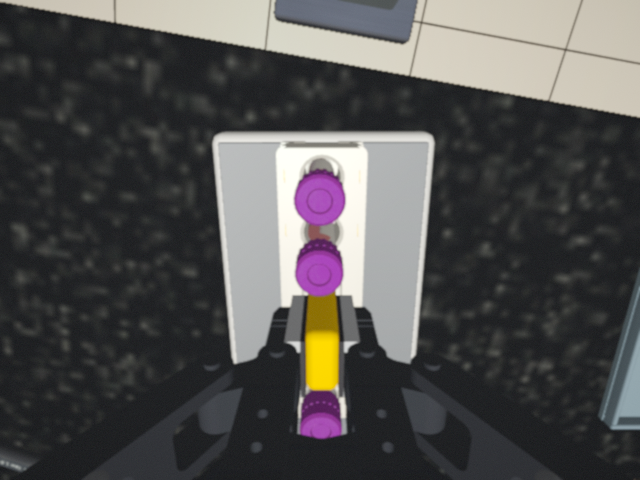

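View pics/s25.png

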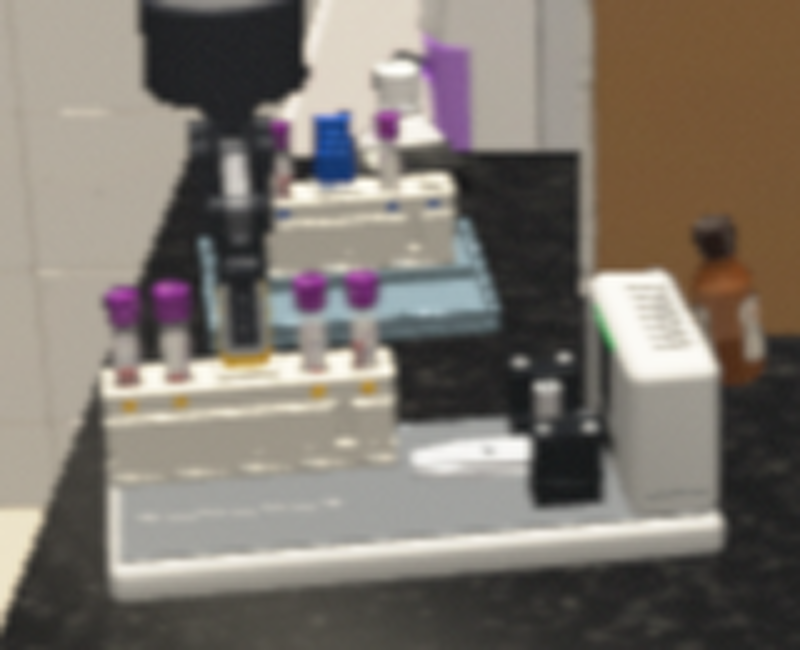

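Request:
play_rows:
  steps: "1 0 0.001 0.004 0; 1 0 0.001 0.009 0; 1 0 0.001 0.013 0; 1 0 0.001 0.015 0; 1 0 0.001 0.0165 0; 1 0 0.001 0.017 0; 1 0 0.001 0.017 0"

```text
time_s: 24.25
tcp_pos: [0.4617, -0.0031, 0.0819]
ee_rot: [-0.001, -0.081, 0.997, 0.0]
wrist_force: [-3.7, -0.1, 9.6]
grip_width: 0.13
```

Run:
```python
from h import *
goal(.4630,-.0027,.082,9.4)
d=manip.get_image('wrist');cv2.imwrite('pics/w26.png',d['img']);np.savez('w26.npz',**d)
goal(.5652,.0142,.082,9.4)
```

```text
t 24.25 pos [ 0.4617 -0.0031  0.0819] yaw 9.29 width 0.130 F [-3.7 -0.1  9.6] tilt [-0.0013  0.0003]
D mm [-1.3  0.2 -0.1] twist -0.11
t 24.30 pos [ 0.4617 -0.0032  0.0819] yaw 9.29 width 0.134 F [-4.1 -0.4  9.4] tilt [-0.0013  0.0003]
D mm [-105.     0.4   -0.2] twist -0.11
```

View pics/w26.png

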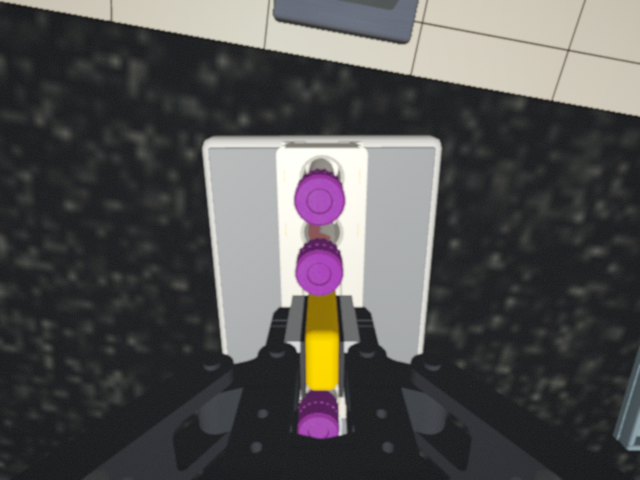

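Request:
play_rows:
  steps: "1 -0.004 0 -0.001 0; 1 -0.012 0 -0.001 0; 1 -0.022 0 -0.001 0; 1 -0.033 0 -0.001 0; 1 -0.044 0 -0.001 0; 1 -0.053 0 -0.001 0; 1 -0.058 0 -0.001 0; 1 -0.060 0 -0.001 0"

```text
time_s: 24.97
tcp_pos: [0.5227, 0.0071, 0.0824]
ee_rot: [0.0, -0.081, 0.997, -0.0]
wrist_force: [-0.8, -0.7, -1.5]
grip_width: 0.132
```

Run:
```python
from h import *
goal(.5652,.0142,.082,9.4)
d=manip.get_image('wrist');cv2.imwrite('pics/w27.png',d['img'])
goal(.5652,.0142,.082,9.4)
```

```text
t 24.97 pos [0.5227 0.0071 0.0824] yaw 9.34 width 0.132 F [-0.8 -0.7 -1.5] tilt [ 0.0005 -0.0001]
D mm [-43.    0.1   0.4] twist -0.06
t 25.02 pos [0.5223 0.007  0.0823] yaw 9.33 width 0.135 F [ 0.6  0.2 -2.2] tilt [ 0.0002 -0.0001]
D mm [-43.5   0.2   0.3] twist -0.07
```

View pics/w27.png

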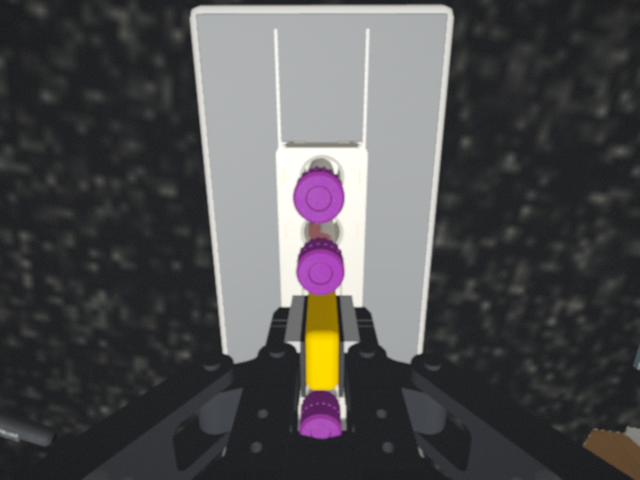

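Request:
play_rows:
  steps: "1 -0.004 0 0 0; 1 -0.010 0 0 0; 1 -0.018 0 0 0; 1 -0.026 0 0 0; 1 -0.033 0 0 0; 1 -0.038 0 0 0; 1 -0.041 0 0 0; 1 -0.0425 0 0 0"

```text
time_s: 25.68
tcp_pos: [0.5645, 0.0142, 0.0826]
ee_rot: [0.0, -0.082, 0.997, 0.0]
wrist_force: [-1.2, 1.8, -0.0]
grip_width: 0.128
```

Request:
play_rows:
  steps: "1 0 0 0 0; 1 0 0 0 0"

```text
time_s: 25.85
tcp_pos: [0.5642, 0.0141, 0.0826]
ee_rot: [0.001, -0.081, 0.997, 0.0]
wrist_force: [3.2, 1.7, -4.7]
grip_width: 0.134
```

Run:
```python
from h import *
goal(.5652,.0142,.082,9.4)
d=manip.get_image('wrist');cv2.imwrite('pics/w28.png',d['img']);np.savez('w28.npz',**d)
goal(.5652,.0142,.082,9.4)
```

```text
t 25.85 pos [0.5642 0.0141 0.0826] yaw 9.34 width 0.134 F [ 3.2  1.7 -4.7] tilt [0.0018 0.0004]
D mm [-1.  -0.1  0.7] twist -0.06
t 25.90 pos [0.5642 0.0141 0.0827] yaw 9.34 width 0.133 F [ 4.7  1.8 -5.4] tilt [0.0018 0.0004]
D mm [-1.  -0.1  0.7] twist -0.06
```

View pics/w28.png

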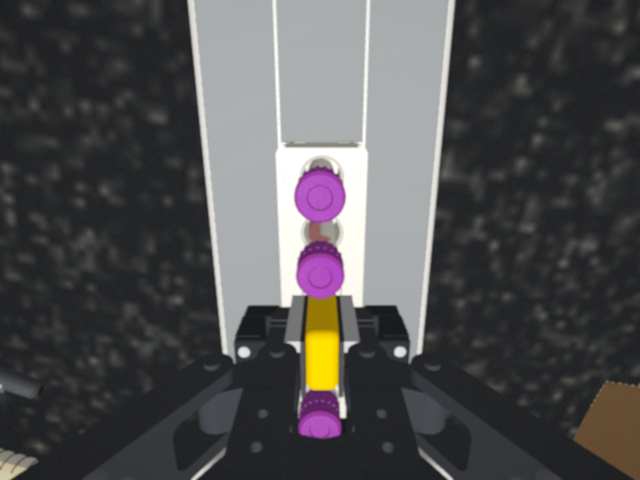

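Request:
play_rows:
  steps: "1 -0.0005 0 0.0005 0; 1 -0.0012 0 0.0007 0; 1 -0.0012 0 0.0007 0; 1 -0.0012 0 0.0007 0; 1 -0.0012 0 0.0007 0"

```text
time_s: 26.32
tcp_pos: [0.5644, 0.0141, 0.082]
ee_rot: [-0.0, -0.081, 0.997, 0.0]
wrist_force: [-0.3, 2.8, 1.9]
grip_width: 0.131
```

Run:
```python
from h import *
goal(.5652,.0142,.082,9.4)
```

```text
t 26.32 pos [0.5644 0.0141 0.082 ] yaw 9.33 width 0.131 F [-0.3  2.8  1.9] tilt [-0.0002  0.0004]
D mm [-0.8 -0.1 -0. ] twist -0.07
```

Request:
play_rows:
  steps: "0.6 0 0 0 0; 0.1 0 0 0 0; 0.1 0 0 0 0; 0.1 0 0 -0.004 0; 0.1 0 0 -0.02 0; 0.1 0 0 -0.05 0; 0.1 0 0 -0.085 0; 0.1 0 0 -0.12 0"

```text
time_s: 26.98
tcp_pos: [0.5639, 0.0133, 0.2029]
ee_rot: [-0.001, -0.081, 0.997, -0.0]
wrist_force: [1.1, 0.3, -0.8]
grip_width: 0.448
```

Request:
play_rows:
  steps: "0.1 0.005 0 -0.025 0; 0.1 0.005 0 -0.03 0; 0.1 0.005 0 -0.03 0; 0.1 0.005 0 -0.03 0"

```text
time_s: 27.32
tcp_pos: [0.5593, 0.013, 0.2313]
ee_rot: [-0.0, -0.081, 0.997, 0.0]
wrist_force: [-0.7, 1.1, -0.4]
grip_width: 0.452
```

Run:
```python
from h import *
goal(.5652,.0142,.082,9.4)
d=manip.get_image('wrist');cv2.imwrite('pics/w29.png',d['img']);np.savez('w29.npz',**d)
crop(d['img'],240,100,400,310,3.8,'w29c.png')
s=manip.get_image('side')['img'];crop(s,220,170,380,300,5,'s29.png')
```

```text
t 27.32 pos [0.5593 0.013  0.2313] yaw 9.31 width 0.452 F [-0.7  1.1 -0.4] tilt [-0.0004  0.0001]
D mm [ -6.1   0.2 149.3] twist -0.09
```

View pics/w29c.png

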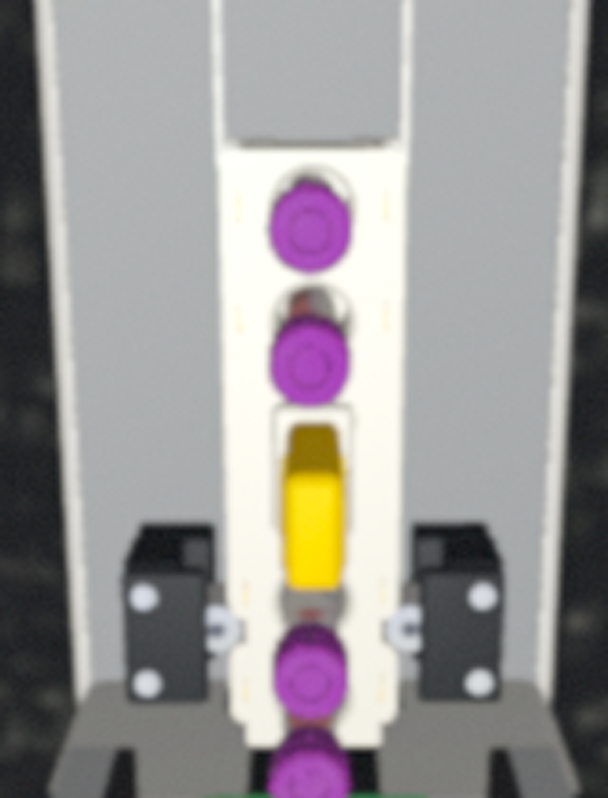

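View pics/s29.png

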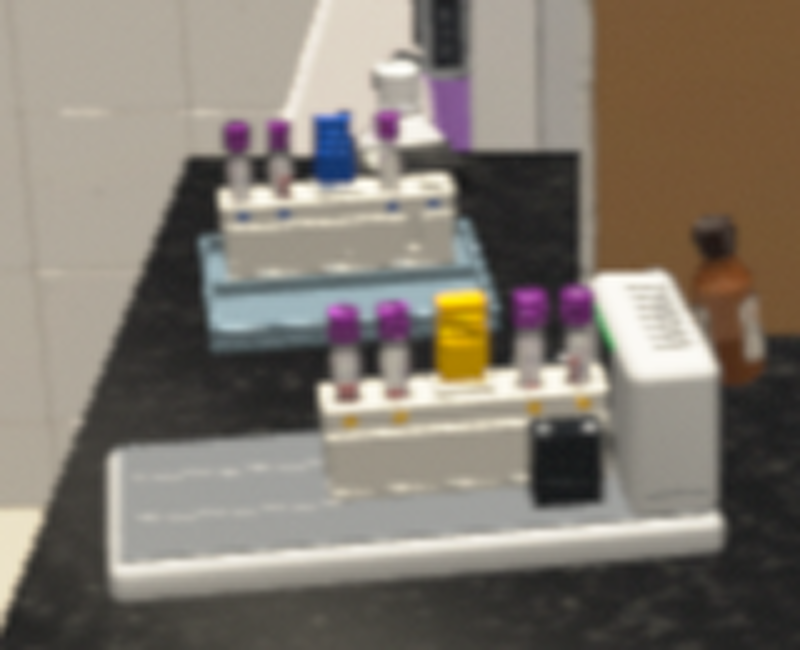

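Run:
```python
from fit import *
d=dict(np.load('w29.npz'))
q=[px2w(d,240+u/3.8,100+v/3.8,.114) for u,v in((309,230),(308,366),(311,677))]
v=q[2]-q[0]; v/=np.linalg.norm(v); o=np.mean([q[i]-v*x/1e3 for i,x in enumerate((-56,-32,32))],0)
print(np.degrees(np.arctan2(v[1],v[0])),o)
sc=np.mean([px2w(d,240+u/3.8,100+w/3.8,.061) for u,w in((145,598),(147,685),(482,598),(479,684))],0)
print('along from screws',(o-sc)[:2]@v[:2],' blue:',(np.array([.56494,.01515])-np.array([.60915,.02258]))@[.987,.1615])
```

```text
9.577049694036148 [0.5644635  0.01445075 0.114     ]
along from screws -0.04578111996479851  blue: -0.04483521499999997
```

Run:
```python
from h import *
a=cv2.imread('pics/w1.png')[230:300,265:380];b=cv2.imread('pics/w29.png')[235:305,265:380]
im=np.vstack([cv2.resize(x,None,fx=4.2,fy=4.2,interpolation=cv2.INTER_CUBIC) for x in(a,b)]);cv2.imwrite('pics/cmp.png',im)
```

```text
(no output)
```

View pics/cmp.png

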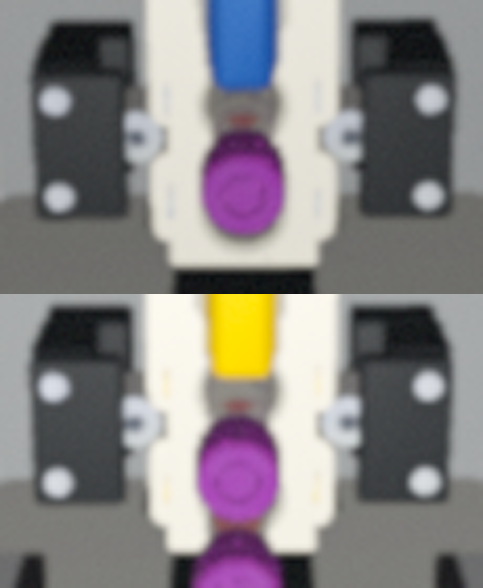

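Run:
```python
from h import *
print(manip.state()['wrist_force'],manip.sign_off())
```

```text
the job is handed in; nothing more can be done
[-0.58673703 -0.16763238 -0.18741188] None
```

The carrier change is done and handed in at about 27 s of the 72 s allowed. No verdict came back, so the results below are from my own checks.

**What I did**
- I drew the blue carrier straight back off the rail and stood it in the empty lane of the tray.
- I put the purple-capped tube from the rack into the yellow carrier's empty well while that carrier was still in the tray.
- I slid the yellow carrier onto the rail, added tube leading, until the catch pulled it home, then let go and backed off.

**Last checks**
- **Catch:** both rollers overlap the yellow carrier's flanks just as they did on the blue one at the start. I judged this from the pictures; I did not read the catch joints.
- **Home position:** measured from the housing screws, the yellow carrier sits about 1 mm short of where the blue one was, which is about the accuracy of my measurement.
- **Tubes:** in the last side view all four yellow tubes and all three blue ones stand upright. The added tube's cap measured 25.4 mm from its neighbour instead of 24 mm, but the side view shows the caps level.
- **Blue carrier:** it stands flat in its lane.
- **Left alone:** I moved nothing near the amber bottle or the marker. The red-capped tubes were still in place when I last saw the rack, just after lifting the purple tube out.
- **Forces:** the highest wrist force I read was about 15 N along one axis, when setting the blue carrier down. It was near zero at hand-in, with the gripper clear of everything.

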